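Check two blind adapter sleeves on a bench gauge pin and sort them

TASK

One of the two octagonal adapter sleeves in the rack is clear inside and the other has something stuck in its blind end: find out which by sliding a sleeve, mouth first, onto the level gauge pin, without forcing it. Take a sleeve out of the rack, lay it on its side on the bench and let go, then take it across its flats to try it. Leave the sleeve that goes fully home against the shoulder on the pin, put the one that stops short in the grey tray, and leave the flask, beaker and bottle alone.

Things in the scene. Friction and masses are not known exactly. Their poses are not given: they have to be found in the camera images.
- sleeve_a: One of two like aluminium octagonal sleeves, 34 mm across flats, 74 long, bore 18, about 80 g. Origin on the axis at mid-length; z runs from the open mouth (-37 mm) to the blind end (+37 mm); x, y square to flats. Starts mouth down in a rack pocket, blind end 24 mm out. One of the two (it varies which, and does not show) is blocked inside and stops 13 mm short of the gauge's shoulder.
- sleeve_b: One of two like aluminium octagonal sleeves, 34 mm across flats, 74 long, bore 18, about 80 g. Origin on the axis at mid-length; z runs from the open mouth (-37 mm) to the blind end (+37 mm); x, y square to flats. Starts mouth down in a rack pocket, blind end 24 mm out. One of the two (it varies which, and does not show) is blocked inside and stops 13 mm short of the gauge's shoulder.
- rack: White rack block, 64 (x) x 170 (y) x 56 mm high, fixed. Origin under its centre. Two square pockets 36 mm wide and 50 mm deep at y = +45 and -45 mm, each holding a sleeve upright with flats square to the rack's sides.
- gauge: Fixed steel gauge. Origin on the bench below the middle of the shoulder face. Level pin, 16 mm diameter, 56 long (last 6 tapering to 8), sticks out along -x, its axis at z = 70 mm. Shoulder block 64 wide, 22 thick, top at z = 96; base plate 12 high, 90 wide, x = -25 to +85. A sleeve fully home has its origin at x = -37, y = 0, z = 69 to 70 mm.
- tray: Grey open tray, 150 (x) x 190 (y) mm, rim 26 mm high, walls and floor 4 mm, fixed. Origin under its centre.
- flask: Small glass conical flask, 45 mm wide, 62 mm high, loose. It should stay where it stands; origin in the middle of its underside.
- beaker: Small beaker, 52 mm wide, 69 mm high, loose. It should stay where it stands; origin in the middle of its underside.
- bottle: White bottle with a blue screw cap, 66 mm wide, 116 mm high, loose. It should stay where it stands; origin in the middle of its underside.
There are look-alikes about, which are no part of the job. What is shaped like the sleeve_a but green is not meant.

How it is judged (in metres and radians):
On the way:
1. a sleeve has been taken out of the rack, laid on its side and let go (((angle between sleeve_a's own z axis and vertical between 1.5 and 1.65 rad and height (world z) of sleeve_a below 0.03 m and contact force between sleeve_a and the fingers below 0.1 N and linear speed of sleeve_a below 0.03 m/s) or (angle between sleeve_b's own z axis and vertical between 1.5 and 1.65 rad and height (world z) of sleeve_b below 0.03 m and contact force between sleeve_b and the fingers below 0.1 N and linear speed of sleeve_b below 0.03 m/s))), for 0.2 s.
At the end, for the whole second after the job is handed in: One sleeve is on the gauge pin, at rest, its mouth within 3.5 mm of the shoulder, centred within 5 mm sideways and 6 mm in height, in line within 0.12 rad (only the clear one can go that far); the other rests in the tray, standing or lying. Both are let go ((((x of sleeve_a in the frame of gauge above -0.0405 m and y of sleeve_a in the frame of gauge between -0.005 and 0.005 m and z of sleeve_a in the frame of gauge between 0.064 and 0.076 m and angle between the z axis of sleeve_a and the x axis of gauge, either way round below 0.12 rad and linear speed of sleeve_a below 0.02 m/s) and (x of sleeve_b in the frame of tray between -0.071 and 0.071 m and y of sleeve_b in the frame of tray between -0.091 and 0.091 m and height (world z) of sleeve_b below 0.055 m and linear speed of sleeve_b below 0.02 m/s and contact force between sleeve_b and tray above 0.2 N)) or ((x of sleeve_b in the frame of gauge above -0.0405 m and y of sleeve_b in the frame of gauge between -0.005 and 0.005 m and z of sleeve_b in the frame of gauge between 0.064 and 0.076 m and angle between the z axis of sleeve_b and the x axis of gauge, either way round below 0.12 rad and linear speed of sleeve_b below 0.02 m/s) and (x of sleeve_a in the frame of tray between -0.071 and 0.071 m and y of sleeve_a in the frame of tray between -0.091 and 0.091 m and height (world z) of sleeve_a below 0.055 m and linear speed of sleeve_a below 0.02 m/s and contact force between sleeve_a and tray above 0.2 N)))); the robot touches nothing.
It fails at once if flask is moved more than 30 mm (distance of flask from where it was at the start of the episode above 0.03 m).
It fails at once if beaker is moved more than 30 mm (distance of beaker from where it was at the start of the episode above 0.03 m).
It fails at once if bottle is moved more than 30 mm (distance of bottle from where it was at the start of the episode above 0.03 m).
It fails at once if the gauge is pressed with more than 80 N (forcing a sleeve) (contact force between gauge and anything else above 80 N).
It also fails if it takes over 72 s, if anything falls off the work surface, if the arm or the gripper's body presses on something with over 40 N, if the wrist force passes 120 N, or if a joint passes its speed limit or range.

ROBOT

A 6-joint arm with a two-finger parallel gripper is mounted at the origin on a cart in front of the work surface, level with it; the furniture and walls round the work are solid. World frame = base frame: x ahead of the robot, y to its left, z up, the work surface at z = 0. Lengths are in mm, angles in rad, forces in N, time in s.
With the tool pointing down it reaches from about 275 to 1000 mm from the base axis. Payload 8.4 kg.
Tool frame: the origin (TCP) lies at the centre of the arm's flange, where the gripper is bolted on; the fingertips stand r.tip_extent ahead of it and the grasp point (between the pads) lies 155 mm ahead of it (r.tip_extent is the distance from the TCP to the fingertips, in mm); z points along the fingers, y is the direction in which the jaws open and shut (so a half turn about z gives the same grasp; the last joint's range is limited). The gripper opens to 85 mm and grips with 20 to 120 N. Pads are 22 mm wide; open, the fingers measure 114 mm over their backs; the gripper's body (76 mm by 85 mm) begins 54 mm behind the grasp point. The pads swing forward as they close: fully open they stand 13 mm farther back than shut.
Start: joints at [-1.304, 0.353, 1.633, -0, 1.155, -0.002], TCP at [165.983, -602.56, 404.681] pointing down, gripper open.
Joint ranges: [-2.63, 2.63], [-0.92, 2.1], [0.06, 2.66], [-1.3, 4.44], [0, 2.69], [-3.02, 3.02]. Speed limits (rad/s): [2.22, 2.22, 2.79, 3.14, 3.14, 3.14].

INTERFACE

Orientations are given as [roll, pitch, yaw] about the fixed x, y, z axes, in that order (R = Rz(yaw) Ry(pitch) Rx(roll)).
In Python, from rig import sense, grab_frame, job, r gives the robot as it stands. The module is installed in compiled form; this text tells all that it offers.
- The arm moves only by the shell command python3 -m creep 'ROWS' [FORCE]. ROWS is JSON, a list of rows, each a list of 7 numbers: the turn, a rotation vector about the tool's x, y, z in rad, then the shift along the tool's x, y, z in mm, then the closure, from 0 (fully open) to 1 (shut). In form: [[wx, wy, wz, dx, dy, dz, fingers], ...]. A call has 1 to 10 rows; each row shifts and turns the pose as measured when the row begins, along the tool's axes as they then stand; what a row does not reach is not made up. A row lasts 1/12 s, in which the tool goes at most 41.7 mm and 7.16 degrees, less where a joint would pass 70% of its speed; a pose out of reach is approached as far as the arm can. A call with a gripper value outside its range is refused whole. The fingers move at their own pace and stop on an object; FORCE is the grip in N (left out, the last holds). Time passes only in rows, so rows that do not move let the fingers close. It gives the time, the measured TCP pose, the force and the opening at its end, in the units of the state.
- sense(): the state, without advancing time (a new reading comes with each control period).
- grab_frame(name): name is "scene" or "top" or "wrist"; returns a dict with "color" (384x512x3 uint8, red, green, blue), "mtx" (3x3 intrinsics, pixels), "T" (4x4, takes a point from camera to world coordinates). Camera axes: x right, y down, z forward; pixel columns grow to the right and rows downward; lengths in mm; the calibration is good to about 2 mm. A picture is of the moment at which its call begins. There is no depth.
- job.sign_off(): hands the job in, once; it reports no verdict.
The state is a dict: "clock": time; "qpos": joint angles; "qvel": joint speeds; "joint_efforts": joint torques, N m; "eef_pos": TCP position; "tcp_rot": TCP orientation; "contact_force": force on the tool from outside, world axes, zero at the start; "wrist_torque": the same for the moment, N m; "opening": opening from 0.0 (shut) to 1.0 (fully open).
Only numpy, scipy, OpenCV 4.12 (cv2) and the standard library are available. Lean on these libraries where they do the work, as an engineer would, in place of code of your own. Each camera call takes 0.05 s, during which the arm holds its last target.

## Working session

There is one attempt and no reset: what is moved stays moved. The work goes in short steps, Python scripts to look and compute and a shell command to move; the robot and the scene stay as the last step left them, time stands still between calls to the robot, and variables do not carry over. Pictures are saved under pics/ and viewed, and the job is handed in when it is done.

```bash
mkdir -p pics
python3 - <<'E'
from rig import sense, grab_frame, job, r
import cv2,numpy as np
for n in ["scene","top","wrist"]:
    f=grab_frame(n); cv2.imwrite(f"pics/{n}0.png",f["color"][:,:,::-1]); np.savez(f"pics/{n}0.npz",**f)
    print(n,f["mtx"].round(1).tolist(),f["T"].round(3).tolist())
print(sense(),r.tip_extent)
E
```

```text
scene [[391.6, 0.0, 249.7], [0.0, 391.6, 194.6], [0.0, 0.0, 1.0]] [[-0.815, -0.351, 0.461, 37.929], [-0.579, 0.509, -0.637, 693.59], [-0.011, -0.786, -0.618, 790.078], [0.0, 0.0, 0.0, 1.0]]
top [[405.2, 0.0, 253.0], [0.0, 405.2, 201.6], [0.0, 0.0, 1.0]] [[0.008, -0.991, 0.136, 412.596], [-1.0, -0.008, 0.0, -52.029], [0.001, -0.136, -0.991, 1411.881], [0.0, 0.0, 0.0, 1.0]]
wrist [[345.1, 0.0, 254.8], [0.0, 345.1, 193.8], [0.0, 0.0, 1.0]] [[0.266, -0.923, -0.277, 237.706], [-0.964, -0.255, -0.075, -583.109], [-0.001, 0.286, -0.958, 372.33], [0.0, 0.0, 0.0, 1.0]]
{'clock': 0.15, 'qpos': array([-1.30441205e+00,  3.53534797e-01,  1.63397668e+00,  1.17815473e-05,
        1.15517189e+00, -2.40171523e-03]), 'qvel': array([ 0.00053891, -0.00069679, -0.00247516,  0.00021511, -0.00065935,
       -0.00115257]), 'joint_efforts': array([ 2.06498635e-04, -6.05636430e+01, -3.42336774e+01, -5.34390495e-06,
        6.09062612e-03, -1.61259106e-05]), 'eef_pos': array([ 165.93006425, -602.38842453,  404.09973292]), 'tcp_rot': array([-3.14050197e+00, -1.33928659e-05,  2.68781222e-01]), 'contact_force': array([0.40991904, 0.20407655, 0.70553022]), 'wrist_torque': array([ 0.01075183, -0.04283159, -0.03790784]), 'opening': 1.0003008472940664} 173.4
```

View pics/scene0.png

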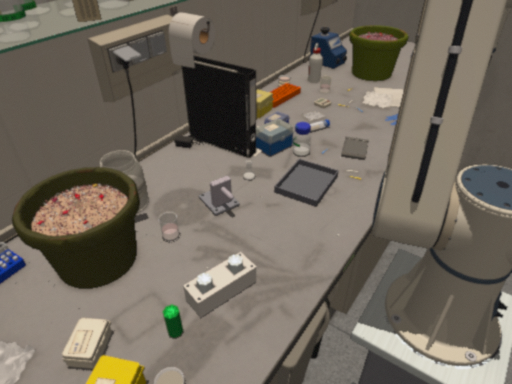

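View pics/top0.png

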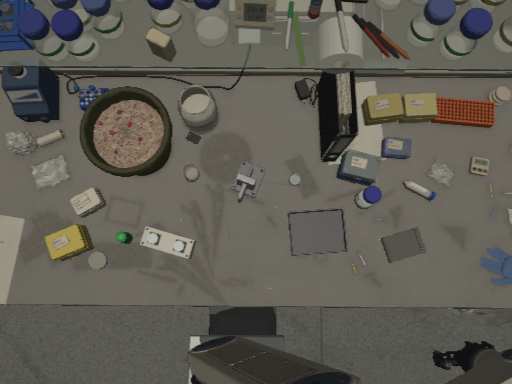

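View pics/wrist0.png

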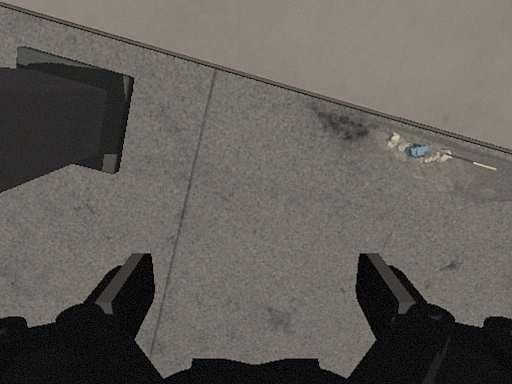

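```bash
cat > h.py <<'E'
import cv2,numpy as np
from rig import sense, grab_frame
from scipy.spatial.transform import Rotation as R
def ray(f,u,v,z):
    K=f["mtx"];T=f["T"]
    d=T[:3,:3]@np.linalg.solve(K,np.array([u,v,1.])); o=T[:3,3]
    return o+d*(z-o[2])/d[2]
def load(n): return dict(np.load(f"pics/{n}.npz"))
def snap(n,tag):
    f=grab_frame(n); cv2.imwrite(f"pics/{tag}.png",f["color"][:,:,::-1]); np.savez(f"pics/{tag}.npz",**f); return f
def crop(tag,x0,y0,x1,y1,s):
    im=cv2.imread(f"pics/{tag}.png")[y0:y1,x0:x1]
    cv2.imwrite(f"pics/{tag}_c{x0}_{y0}.png",cv2.resize(im,None,fx=s,fy=s,interpolation=cv2.INTER_CUBIC))
def proj(f,p):
    T=f["T"];c=T[:3,:3].T@(np.array(p,float)-T[:3,3]);q=f["mtx"]@c;return (q[:2]/q[2]).round(1)
def togo(p,yaw,tilt=0):
    """delta rotvec + shift in tool axes from the present pose to TCP p, tool down w/ yaw; tilt leans tool z toward +x(yaw) dir"""
    s=sense();R0=R.from_euler('xyz',s['tcp_rot'])
    R1=R.from_euler('z',yaw)*R.from_euler('y',-tilt)*R.from_euler('x',np.pi)
    dr=(R0.inv()*R1).as_rotvec();d=R0.inv().apply(np.array(p)-s['eef_pos'])
    print('rot',dr.round(4),'shift',d.round(1),'pos',s['eef_pos'].round(1),'rpy',s['tcp_rot'].round(3),'F',s['contact_force'].round(1),'op',round(s['opening'],3),'t',round(s['clock'],2))
E
python3 - <<'E'
from h import *
crop('top0',80,140,330,270,3)
f=load('top0')
for n,u,v,z in [('rack',168,242,56),('pocketL',152,238,80),('pocketR',180,245,80),('gauge',247,180,50),('tray',318,232,26),('flask?',191,173,0),('beaker?',295,180,0),('bottle',368,197,0),('green',123,238,74)]:
    print(n,ray(f,u,v,z).round())
E
```

```text
rack [461. 231.  56.]
pocketL [473. 279.  80.]
pocketR [451. 186.  80.]
gauge [674. -30.  50.]
tray [ 500. -274.   26.]
flask? [708. 170.   0.]
beaker? [ 685. -199.    0.]
bottle [ 626. -456.    0.]
green [472. 376.  74.]
```

View pics/top0_c80_140.png

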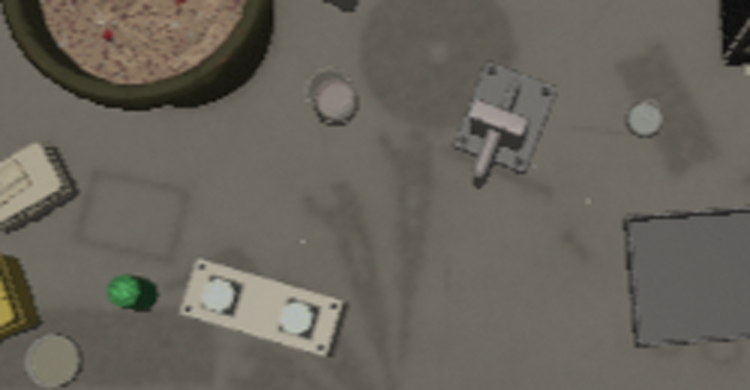

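```bash
cat >> h.py <<'E'
from scipy.linalg import logm,expm
def screw(p,yaw,tilt,N,quiet=False):
    s=sense();A=np.eye(4);A[:3,:3]=R.from_euler('xyz',s['tcp_rot']).as_matrix();A[:3,3]=s['eef_pos']
    B=np.eye(4);B[:3,:3]=(R.from_euler('z',yaw)*R.from_euler('y',-tilt)*R.from_euler('x',np.pi)).as_matrix();B[:3,3]=p
    D=expm(np.real(logm(np.linalg.inv(A)@B))/N)
    w=R.from_matrix(D[:3,:3]).as_rotvec()
    C=A@np.linalg.matrix_power(D,N//2)
    print('N',N,'row',w.round(3).tolist(),D[:3,3].round(1).tolist(),'mid',C[:3,3].round(0),'deg/row',round(np.degrees(np.linalg.norm(w)),2))
def st():
    s=sense();print('pos',s['eef_pos'].round(1),'rpy',s['tcp_rot'].round(3),'q',s['qpos'].round(3),'F',s['contact_force'].round(1),'op',round(s['opening'],3),'t',round(s['clock'],2))
E
python3 -c "
from h import *
togo([600,-60,360],1.5); screw([600,-60,360],1.5,0,20)"
```

```text
rot [-9.0000e-04 -7.0000e-04 -1.2312e+00] shift [ 562.5 -407.6   44.6] pos [ 165.9 -602.4  404.1] rpy [-3.141 -0.     0.269] F [0.4 0.2 0.7] op 1.0 t 0.15
N 20 row [-0.0, -0.0, -0.062] [37.0, -1.6, 2.2] mid [ 469. -400.  382.] deg/row 3.53
```

```bash
python3 -m creep '[[0,0,-0.062,37,-1.6,2.2,0],[0,0,-0.062,37,-1.6,2.2,0],[0,0,-0.062,37,-1.6,2.2,0],[0,0,-0.062,37,-1.6,2.2,0],[0,0,-0.062,37,-1.6,2.2,0],[0,0,-0.062,37,-1.6,2.2,0],[0,0,-0.062,37,-1.6,2.2,0],[0,0,-0.062,37,-1.6,2.2,0],[0,0,-0.062,37,-1.6,2.2,0],[0,0,-0.062,37,-1.6,2.2,0]]'
python3 -c "
from h import *
st();screw([600,-60,360],1.5,0,10)"
```

```text
clock: 0.98
eef_pos: [474.0, -393.9, 378.4]
tcp_rot: [-3.14, 0.002, 0.905]
contact_force: [1.2, -0.9, 0.3]
opening: 0.995
pos [ 474.  -393.9  378.4] rpy [-3.14e+00  2.00e-03  9.05e-01] q [-0.695  0.365  1.677 -0.002  1.101 -0.028] F [ 1.2 -0.9  0.3] op 0.995 t 0.98
N 10 row [-0.0, 0.0, -0.06] [36.2, -1.4, 1.8] mid [ 562. -236.  369.] deg/row 3.41
```

Tracks well.

```bash
python3 -m creep '[[0,0,-0.06,36.2,-1.4,1.8,0],[0,0,-0.06,36.2,-1.4,1.8,0],[0,0,-0.06,36.2,-1.4,1.8,0],[0,0,-0.06,36.2,-1.4,1.8,0],[0,0,-0.06,36.2,-1.4,1.8,0],[0,0,-0.06,36.2,-1.4,1.8,0],[0,0,-0.06,36.2,-1.4,1.8,0],[0,0,-0.06,36.2,-1.4,1.8,0],[0,0,-0.06,36.2,-1.4,1.8,0],[0,0,-0.06,36.2,-1.4,1.8,0],[0,0,0,0,0,0,0]]' 2>&1 | tail -3;  python3 -m creep '[[0,0,-0.06,36.2,-1.4,1.8,0],[0,0,-0.06,36.2,-1.4,1.8,0],[0,0,-0.06,36.2,-1.4,1.8,0],[0,0,-0.06,36.2,-1.4,1.8,0],[0,0,-0.06,36.2,-1.4,1.8,0],[0,0,-0.06,36.2,-1.4,1.8,0],[0,0,-0.06,36.2,-1.4,1.8,0],[0,0,-0.06,36.2,-1.4,1.8,0],[0,0,-0.06,36.2,-1.4,1.8,0],[0,0,0,0,0,0,0]]'
python3 -c "
from h import *
snap('wrist','w1');st()"
```

```text
schema error: expected 1 to 10 rows
clock: 1.82
eef_pos: [599.4, -73.9, 358.3]
tcp_rot: [-3.138, -0.002, 1.48]
contact_force: [-1.0, -0.2, 0.5]
opening: 0.997
pos [599.2 -76.  358.4] rpy [-3.138 -0.     1.478] q [-0.129  0.369  1.722  0.     1.055 -0.036] F [-0.1 -0.4  0.9] op 0.997 t 1.87
```

View pics/w1.png

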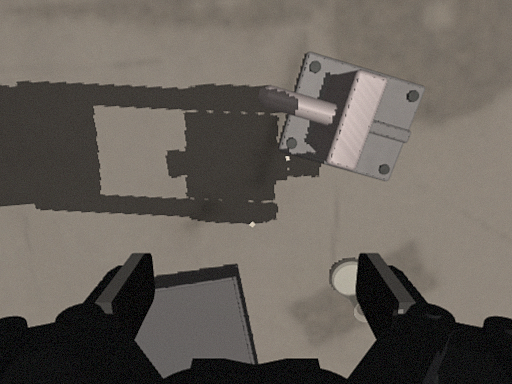

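```bash
python3 -c "
from h import *
crop('w1',240,40,440,190,4)"
```

```text
(no output)
```

View pics/w1_c240_40.png

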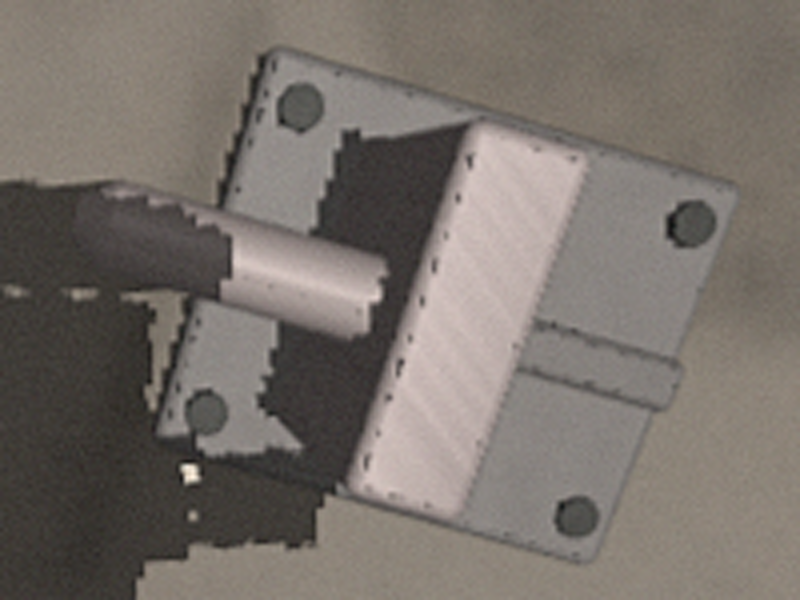

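```bash
python3 -c "
from h import *
f=load('w1')
g=lambda x,y,z: ray(f,240+(x+.5)/4-.5,40+(y+.5)/4-.5,z)
S=[g(x,y,96) for x,y in [(470,123),(587,152),(462,518),(347,490)]]
B=[g(x,y,12) for x,y in [(268,48),(739,187),(592,562),(157,433)]]
for p in S+B: print(p.round(1))
S=np.array(S);B=np.array(B)
ang=lambda d: np.arctan2(d[1],d[0])
print('S sizes',[np.linalg.norm(S[i]-S[(i+1)%4]).round(1) for i in range(4)],'B',[np.linalg.norm(B[i]-B[(i+1)%4]).round(1) for i in range(4)])
print('yaws',[round(a,4) for a in (ang(S[1]-S[0]),ang(S[2]-S[3]),ang(S[0]-S[3])-np.pi/2,ang(S[1]-S[2])-np.pi/2,ang(B[1]-B[0]),ang(B[2]-B[3]),ang(B[0]-B[3])-np.pi/2,ang(B[1]-B[2])-np.pi/2)])
yaw=np.mean([ang(S[0]-S[3])-np.pi/2,ang(S[1]-S[2])-np.pi/2,ang(B[1]-B[0]),ang(B[2]-B[3]),ang(B[0]-B[3])-np.pi/2,ang(B[1]-B[2])-np.pi/2])
x=np.array([np.cos(yaw),np.sin(yaw)])
print(yaw,'origin from S',S.mean(0)[:2]-11*x,'from B',B.mean(0)[:2]-30*x)
# pin edges at z 70
a=[g(160,195,70),g(380,259,70)];b=[g(225,301,70),g(355,339,70)]
print('pin',ang(a[1]-a[0]),ang(b[1]-b[0]))
y=np.array([-x[1],x[0]])
o=B.mean(0)[:2]-30*x
for p in a+b: print('pin lateral',((p[:2]-o)@y).round(1),((p[:2]-o)@x).round(1))
o=S.mean(0)[:2]-11*x
for p in a+b: print('pin lateral',((p[:2]-o)@y).round(1),((p[:2]-o)@x).round(1))
print('tip',g(78,225,70))
"
```

```text
[671.8   5.5  96. ]
[ 6.902e+02 -5.000e-01  9.600e+01]
[670.  -58.1  96. ]
[650.6 -51.5  96. ]
[652.9  26.9  12. ]
[753.5 -10.5  12. ]
[723.3 -92.2  12. ]
[623.7 -52.7  12. ]
S sizes [np.float64(19.4), np.float64(61.1), np.float64(20.5), np.float64(60.8)] B [np.float64(107.4), np.float64(87.1), np.float64(107.2), np.float64(84.7)]
yaws [np.float64(-0.3159), np.float64(-0.3291), np.float64(-0.3547), np.float64(-0.3364), np.float64(-0.3554), np.float64(-0.3778), np.float64(-0.3516), np.float64(-0.354)]
-0.35496793910081736 origin from S [660.336885   -22.31645089] from B [660.20064505 -21.71695499]
pin -0.36032194460461625 -0.36591582400497774
pin lateral 7.0 -41.1
pin lateral 6.8 0.2
pin lateral -7.6 -24.5
pin lateral -7.8 0.4
pin lateral 7.5 -41.4
pin lateral 7.3 -0.1
pin lateral -7.0 -24.8
pin lateral -7.3 0.1
tip [609.15378007  -4.64710916  70.        ]
```

```bash
python3 -c "
from h import *
togo([463,245,330],1.34);screw([463,245,330],1.34,0,9)"
```

```text
rot [-0.0037 -0.0002  0.1378] shift [ 306.9 -165.3   29.1] pos [599.2 -76.  358.4] rpy [-3.138 -0.     1.478] F [-0.1 -0.4  0.9] op 0.997 t 1.87
N 9 row [-0.0, -0.0, 0.015] [32.9, -20.4, 3.2] mid [533.  64. 346.] deg/row 0.88
```

```bash
python3 -m creep '[[0,0,0.015,33,-20.4,3.2,0],[0,0,0.015,33,-20.4,3.2,0],[0,0,0.015,33,-20.4,3.2,0],[0,0,0.015,33,-20.4,3.2,0],[0,0,0.015,33,-20.4,3.2,0],[0,0,0.015,33,-20.4,3.2,0],[0,0,0.015,33,-20.4,3.2,0],[0,0,0.015,33,-20.4,3.2,0],[0,0,0.015,33,-20.4,3.2,0],[0,0,0,0,0,0,0]]'
python3 -c "
from h import *
snap('wrist','w2');st()"
```

```text
clock: 2.7
eef_pos: [462.6, 248.7, 328.1]
tcp_rot: [3.14, 0.003, 1.317]
contact_force: [0.7, -0.3, 0.5]
opening: 1.002
pos [463.2 246.7 328.1] rpy [3.139 0.004 1.318] q [ 0.488  0.29   1.918 -0.006  0.935  0.744] F [ 0.2 -0.4  0.3] op 0.997 t 2.75
```

View pics/w2.png

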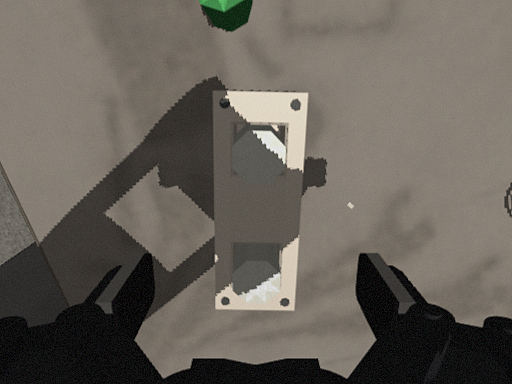

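```bash
python3 -c "
from h import *
crop('w2',200,80,320,320,3)
im=cv2.imread('pics/w2_c200_80.png');im=cv2.convertScaleAbs(im,alpha=1.6,beta=20);cv2.imwrite('pics/w2b.png',cv2.resize(im,None,fx=.83,fy=.83))
cv2.imwrite('pics/w2u.png',cv2.resize(cv2.convertScaleAbs(cv2.imread('pics/w2.png')[110:195,215:305],alpha=1.5),None,fx=7,fy=7,interpolation=cv2.INTER_CUBIC))
cv2.imwrite('pics/w2l.png',cv2.resize(cv2.convertScaleAbs(cv2.imread('pics/w2.png')[230:315,210:300],alpha=1.5),None,fx=7,fy=7,interpolation=cv2.INTER_CUBIC))
f=load('w2');P=np.array([ray(f,u,v,56) for u,v in [(212.5,91.5),(308.5,93.5),(295.5,311),(215.5,309)]]);print(P.round(1),P.mean(0))
"
```

```text
[[455.2 324.9  56. ]
 [516.9 307.5  56. ]
 [471.6 144.3  56. ]
 [409.4 162.6  56. ]] [463.26371916 234.84046491  56.        ]
```

View pics/w2u.png

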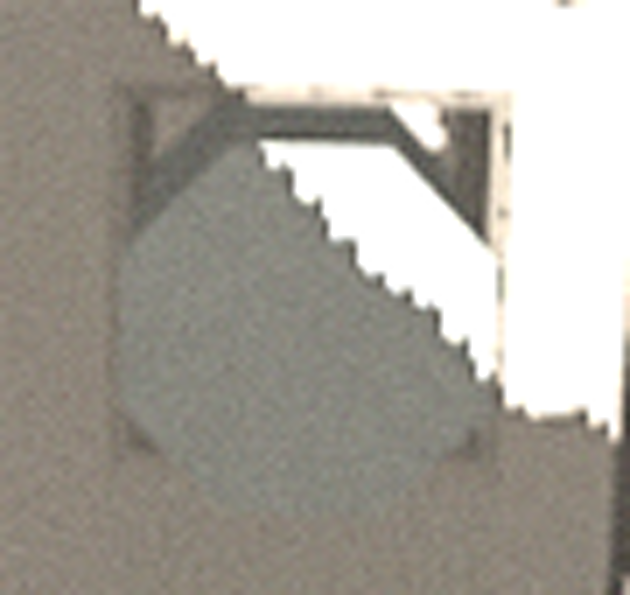

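View pics/w2l.png

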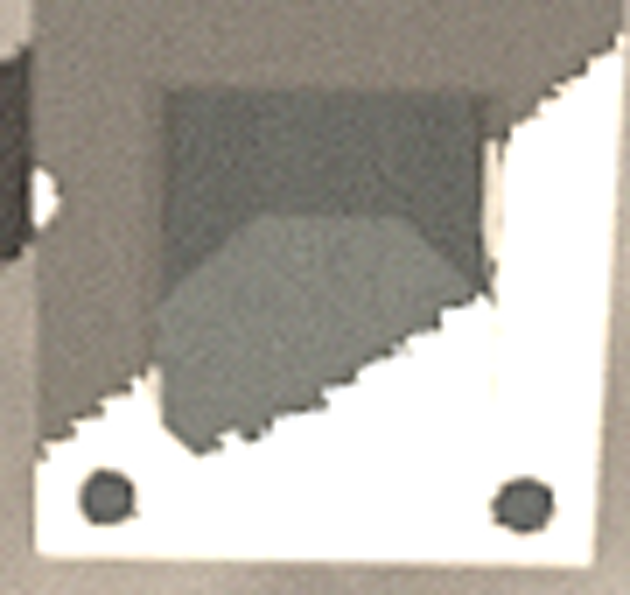

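```bash
python3 -c "
from h import *
f=load('w2')
print(ray(f,259.0,156.5,80),ray(f,256.,283,80))
for h in (190,):pass
x=np.array([np.cos(-.275),np.sin(-.275)]);y=np.array([.2716,.9624]);c=np.array([463.3,234.8])
for u,v in [(215+310/7,110+140/7),(215+310/7,110+515/7),(210+325/7,230+215/7)]:
  p=ray(f,u-.4,v-.4,80)[:2]-c; print((p@x).round(1),(p@y).round(1))
togo([452,192,250],1.296);screw([452,192,250],1.296,0,4)"
```

```text
[475.10283352 279.05682136  80.        ] [450.53327903 191.5501433   80.        ]
-1.1 62.7
-0.3 28.3
-0.9 -27.2
rot [0.0024 0.0041 0.0223] shift [-55.5   2.6  78.4] pos [463.2 246.7 328.1] rpy [3.139 0.004 1.318] F [ 0.2 -0.4  0.3] op 0.997 t 2.75
N 4 row [0.001, 0.001, 0.006] [-13.9, 0.8, 19.6] mid [458. 219. 289.] deg/row 0.33
```

```bash
python3 -m creep '[[0.001,0.001,0.006,-14,1,15,0],[0.001,0.001,0.006,-14,1,20,0],[0,0.001,0.006,-14,1,20,0],[0,0.001,0.006,-14,1,20,0],[0,0,0,0,0,0,0]]'
python3 -c "
from h import *
togo([450.5,191.9,232],1.296)"
```

```text
clock: 3.17
eef_pos: [455.5, 185.7, 252.7]
tcp_rot: [3.136, -0.002, 1.292]
contact_force: [-0.8, -0.1, -0.6]
opening: 1.001
rot [ 0.0056 -0.002  -0.0035] shift [ 4.6 -6.6 20.7] pos [455.5 185.7 252.7] rpy [ 3.136e+00 -2.000e-03  1.292e+00] F [-0.8 -0.1 -0.6] op 1.001 t 3.17
```

```bash
python3 -m creep '[[0.005,-0.002,-0.003,4.6,-6.6,0,0],[0,0,0,0,0,10,0],[0,0,0,0,0,0,0]]'
python3 -c "
from h import *
togo([450.5,191.9,232],1.296)"
```

```text
clock: 3.42
eef_pos: [452.0, 190.0, 243.3]
tcp_rot: [3.141, 0.0, 1.29]
contact_force: [-0.6, -0.5, 0.7]
opening: 0.997
rot [ 0.001   0.0001 -0.0059] shift [ 1.4 -1.9 11.3] pos [452.  190.  243.3] rpy [3.141 0.    1.29 ] F [-0.6 -0.5  0.7] op 0.997 t 3.42
```

```bash
python3 -m creep '[[0.001,0,-0.005,1.4,-1.9,5,0],[0,0,0,0,0,5.5,0],[0,0,0,0,0,0,0],[0,0,0,0,0,0,1],[0,0,0,0,0,0,1],[0,0,0,0,0,0,1],[0,0,0,0,0,0,1],[0,0,0,0,0,0,1],[0,0,0,0,0,0,1]]' 40
python3 -c "
from h import *
togo([450.5,191.9,232],1.296)"
```

```text
clock: 4.17
eef_pos: [450.4, 194.6, 234.3]
tcp_rot: [-3.141, -0.002, 1.297]
contact_force: [0.9, 1.0, -0.6]
opening: 0.386
rot [-0.0006 -0.0017  0.0013] shift [-2.6  0.8  2.3] pos [450.4 194.6 234.3] rpy [-3.141e+00 -2.000e-03  1.297e+00] F [ 0.9  1.  -0.6] op 0.386 t 4.17
```

```bash
python3 -m creep '[[0,0,0,0,0,-8,1],[0,0,0,0,0,-20,1],[0,0,0,0,0,-30,1],[0,0,0,0,0,-35,1],[0,0,0,0,0,-35,1],[0,0,0,0,0,0,1]]'
python3 -c "
from h import *
st()
for s in (1,): togo([430,20,300],np.pi/2+0.05); screw([430,20,300],np.pi/2+.05,0,8)"
```

```text
clock: 4.67
eef_pos: [451.4, 194.6, 369.1]
tcp_rot: [3.14, -0.003, 1.297]
contact_force: [0.9, 1.3, -0.2]
opening: 0.385
pos [451.4 194.6 369.1] rpy [ 3.140e+00 -3.000e-03  1.297e+00] q [4.040e-01 1.850e-01 1.950e+00 1.000e-03 1.003e+00 6.760e-01] F [ 0.9  1.3 -0.2] op 0.385 t 4.67
rot [ 0.0021 -0.0026 -0.3234] shift [-174.1   26.5   68.6] pos [451.4 194.6 369.1] rpy [ 3.140e+00 -3.000e-03  1.297e+00] F [ 0.9  1.3 -0.2] op 0.385 t 4.67
N 8 row [0.0, -0.0, -0.04] [-22.1, 0.2, 8.6] mid [434. 108. 334.] deg/row 2.32
```

```bash
python3 -m creep '[[0,0,-0.04,-22,0,8.6,1],[0,0,-0.04,-22,0,8.6,1],[0,0,-0.04,-22,0,8.6,1],[0,0,-0.04,-22,0,8.6,1],[0,0,-0.04,-22,0,8.6,1],[0,0,-0.04,-22,0,8.6,1],[0,0,-0.04,-22,0,8.6,1],[0,0,-0.04,-22,0,8.6,1],[0,-0.1,0,0,0,0,1],[0,-0.1,0,0,0,0,1]]'
python3 -c "
from h import *
st()"
```

```text
clock: 5.5
eef_pos: [430.1, 12.2, 304.3]
tcp_rot: [3.121, 0.196, 1.638]
contact_force: [-0.7, -0.4, -1.5]
opening: 0.386
pos [430.1  12.2 304.3] rpy [3.121 0.196 1.638] q [ 0.102  0.19   2.137 -0.271  0.82   0.219] F [-0.7 -0.4 -1.5] op 0.386 t 5.5
```

```bash
python3 -c "
from h import *
screw([440,-120,190],1.6,1.3,16);togo([440,-120,190],1.6,1.3)"
```

```text
N 16 row [-0.0, 0.093, 0.003] [-11.8, 0.1, 2.5] mid [437. -76. 273.] deg/row 5.36
rot [-0.0052  1.4955  0.0503] shift [-107.8   -1.7  137.9] pos [430.1  12.2 304.3] rpy [3.121 0.196 1.638] F [-0.7 -0.4 -1.5] op 0.386 t 5.5
```

```bash
python3 -m creep '[[0,0.1,0.003,-12,0,2.5,1],[0,0.1,0.003,-12,0,2.5,1],[0,0.1,0.003,-12,0,2.5,1],[0,0.1,0.003,-12,0,2.5,1],[0,0.1,0.003,-12,0,2.5,1],[0,0.1,0.003,-12,0,2.5,1],[0,0.1,0.003,-12,0,2.5,1],[0,0.1,0.003,-12,0,2.5,1],[0,0.1,0.003,-12,0,2.5,1],[0,0.1,0.003,-12,0,2.5,1]]'
python3 -c "
from h import *
st();screw([440,-120,150],1.6,1.3,7)"
```

```text
clock: 6.33
eef_pos: [441.3, -98.7, 257.9]
tcp_rot: [3.081, -0.815, 1.658]
contact_force: [-0.2, -0.2, -1.6]
opening: 0.386
pos [441.3 -98.7 257.9] rpy [ 3.081 -0.815  1.658] q [-0.469  0.45   2.054  0.766  1.211 -1.025] F [-0.2 -0.2 -1.6] op 0.386 t 6.33
N 7 row [0.001, 0.069, 0.006] [-14.9, -0.7, 5.5] mid [ 442. -114.  213.] deg/row 3.98
```

```bash
python3 -m creep '[[0.001,0.069,0.006,-15,-0.7,5.5,1],[0.001,0.069,0.006,-15,-0.7,5.5,1],[0.001,0.069,0.006,-15,-0.7,5.5,1],[0.001,0.069,0.006,-15,-0.7,5.5,1],[0.001,0.069,0.006,-15,-0.7,5.5,1],[0.001,0.069,0.006,-15,-0.7,5.5,1],[0.001,0.069,0.006,-15,-0.7,5.5,1],[0,0,0,0,0,0,1]]'
python3 -c "
from h import *
st();togo([440,-120,82],1.6,1.3)
snap('scene','s1');crop('s1',120,120,400,330,2.8)"
```

```text
clock: 7.0
eef_pos: [442.4, -126.5, 143.2]
tcp_rot: [3.103, -1.32, 1.628]
contact_force: [-1.1, -0.8, -1.6]
opening: 0.383
pos [ 442.4 -126.5  143.2] rpy [ 3.103 -1.32   1.628] q [-0.581  0.844  1.963  0.93   1.515 -1.306] F [-1.1 -0.8 -1.6] op 0.383 t 7.0
rot [ 0.0112 -0.0197  0.007 ] shift [-57.6  -2.8  21.5] pos [ 442.4 -126.5  143.2] rpy [ 3.103 -1.32   1.628] F [-1.1 -0.8 -1.6] op 0.383 t 7.0
```

View pics/s1_c120_120.png

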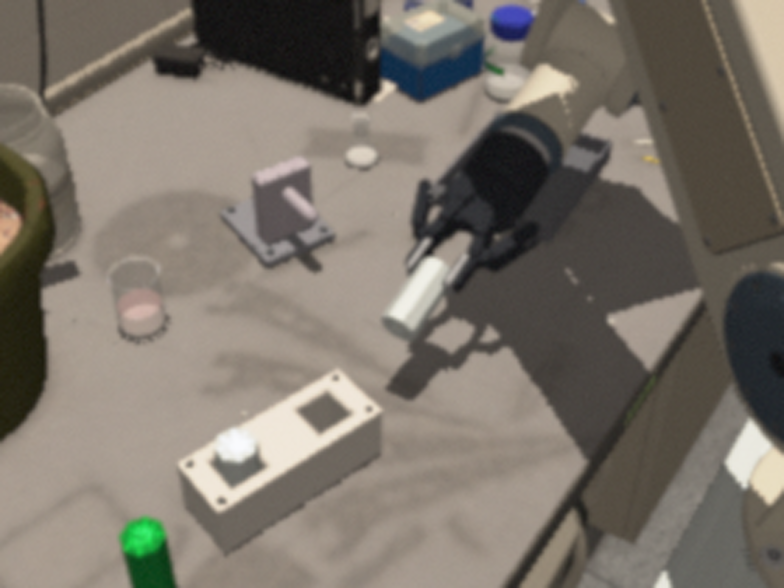

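```bash
python3 -m creep '[[0.003,-0.005,0.002,-9.5,-0.5,2.6,1],[0.003,-0.005,0.002,-9.5,-0.5,2.6,1],[0.003,-0.005,0.002,-9.5,-0.5,2.6,1],[0,0,0,-9.5,-0.5,2.6,1],[0,0,0,-5,-0.5,1.4,1],[0,0,0,0,0,0,1]]'
python3 -c "
from h import *
st();togo([440,-130,77],1.6,1.3)"
```

```text
clock: 7.55
eef_pos: [442.0, -127.3, 99.4]
tcp_rot: [3.111, -1.287, 1.63]
contact_force: [0.3, -0.8, -0.4]
opening: 0.389
pos [ 442.  -127.3   99.4] rpy [ 3.111 -1.287  1.63 ] q [-0.579  0.92   1.942  0.918  1.452 -1.349] F [ 0.3 -0.8 -0.4] op 0.389 t 7.55
rot [0.0017 0.0134 0.0083] shift [-22.2  -2.3   3.8] pos [ 442.  -127.3   99.4] rpy [ 3.111 -1.287  1.63 ] F [ 0.3 -0.8 -0.4] op 0.389 t 7.55
```

```bash
python3 -m creep '[[0,0.006,0.002,-6,-0.5,1.4,1],[0,0.006,0.002,-6,-0.5,1.4,1],[0,0,0,-4,0,1.1,1],[0,0,0,0,0,0,1]]'
python3 -c "
from h import *
st()"
```

```text
clock: 7.88
eef_pos: [441.3, -128.1, 81.7]
tcp_rot: [3.123, -1.299, 1.618]
contact_force: [-0.7, -0.2, -0.7]
opening: 0.391
pos [ 441.3 -128.1   81.7] rpy [ 3.123 -1.299  1.618] q [-0.581  0.959  1.929  0.921  1.449 -1.367] F [-0.7 -0.2 -0.7] op 0.391 t 7.88
```

```bash
python3 -m creep '[[0,0,0,-3,0,0.8,1],[0,0,0,-1.5,0,0.4,1],[0,0,0,0,0,0,1]]'
python3 -c "
from h import *
st()"
python3 -m creep '[[0,0,0,0,0,0,0.35],[0,0,0,0,0,0,0.2],[0,0,0,0,0,0,0],[0,0,0,0,0,0,0],[0,0,0,0,0,0,0],[0,0,0,0,0,0,0]]'
python3 -c "
from h import *
st()
snap('scene','s2');crop('s2',120,120,400,330,2.8)"
```

```text
clock: 8.13
eef_pos: [441.3, -128.2, 77.9]
tcp_rot: [3.121, -1.305, 1.619]
contact_force: [-0.5, -0.3, 2.4]
opening: 0.386
pos [ 441.3 -128.2   77.9] rpy [ 3.121 -1.305  1.619] q [-0.582  0.969  1.925  0.923  1.452 -1.372] F [-0.5 -0.3  2.4] op 0.386 t 8.13
clock: 8.63
eef_pos: [441.4, -128.2, 77.8]
tcp_rot: [3.12, -1.304, 1.62]
contact_force: [-0.2, 0.1, 0.1]
opening: 0.998
pos [ 441.4 -128.2   77.8] rpy [ 3.12  -1.304  1.62 ] q [-0.582  0.968  1.925  0.923  1.451 -1.373] F [-0.2  0.1  0.1] op 0.998 t 8.63
```

View pics/s2_c120_120.png

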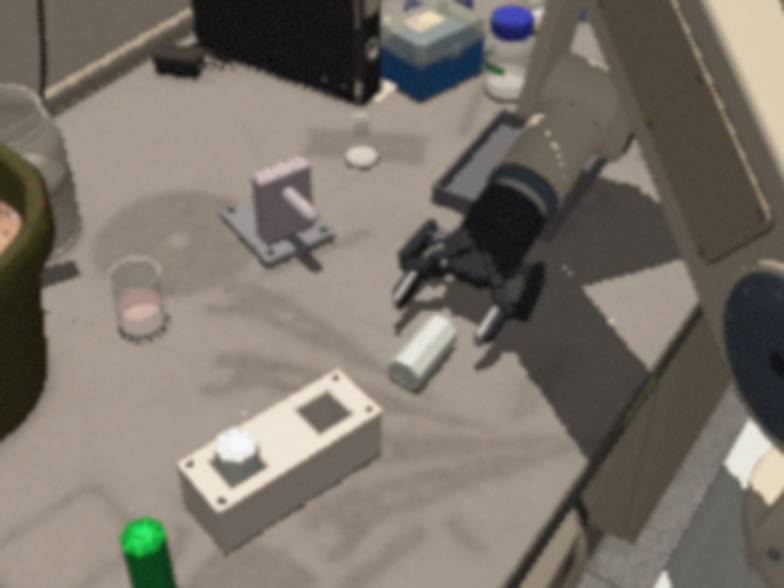

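```bash
python3 -m creep '[[0,0,0,8,0,-10,0],[0,0,0,15,0,-12,0],[0,0,0,25,0,-12,0],[0,0,0,30,0,-10,0],[0,-0.05,0,30,0,-10,0],[0,-0.1,0,30,0,-8,0],[0,-0.1,0,25,0,-8,0]]'
python3 -c "
from h import *
st();screw([440,15,330],1.6,0,12)"
```

```text
clock: 9.27
eef_pos: [439.5, -150.8, 257.4]
tcp_rot: [-3.131, -1.054, 1.588]
contact_force: [1.0, -0.6, -0.2]
opening: 0.999
pos [ 439.5 -150.8  257.4] rpy [-3.131 -1.054  1.588] q [-0.594  0.55   1.976  0.79   1.461 -1.073] F [ 1.  -0.6 -0.2] op 0.999 t 9.27
N 12 row [-0.0, -0.088, -0.0] [15.6, 0.4, 2.5] mid [440. -78. 316.] deg/row 5.04
```

```bash
python3 -m creep '[[0,-0.1,0,18,0,0,0],[0,-0.1,0,18,0,0,0],[0,-0.1,0,18,0,0,0],[0,-0.1,0,18,0,0,0],[0,-0.1,0,18,0,0,0],[0,-0.1,0,18,0,0,0],[0,-0.1,0,18,0,0,0],[0,-0.1,0,18,0,0,0],[0,-0.1,0,18,0,0,0],[0,-0.1,0,18,0,0,0]]'
python3 -c "
from h import *
st();screw([440,60,290],1.6,0,4)"
```

```text
clock: 10.1
eef_pos: [434.3, -9.0, 372.8]
tcp_rot: [3.116, 0.002, 1.577]
contact_force: [-0.0, -0.3, -0.7]
opening: 0.999
pos [434.3  -9.  372.8] rpy [3.116e+00 2.000e-03 1.577e+00] q [-2.400e-02  8.300e-02  2.063e+00 -1.000e-03  9.700e-01 -3.000e-02] F [-0.  -0.3 -0.7] op 0.999 t 10.1
N 4 row [0.006, 0.0, -0.006] [17.3, 1.3, 20.7] mid [438.  25. 331.] deg/row 0.49
```

```bash
python3 -m creep '[[0.006,0,-0.006,17.3,1.3,20,0],[0.006,0,-0.006,17.3,1.3,20,0],[0.006,0,-0.006,17.3,1.3,20,0],[0.006,0,-0.006,17.3,1.3,20,0],[0,0,0,0,0,0,0]]'
python3 -c "
from h import *
st();snap('wrist','w3')"
```

```text
clock: 10.52
eef_pos: [439.5, 64.3, 297.2]
tcp_rot: [3.127, 0.012, 1.602]
contact_force: [-1.1, 0.4, -0.7]
opening: 0.997
pos [439.5  64.3 297.2] rpy [3.127 0.012 1.602] q [ 0.147  0.218  2.11  -0.019  0.8    0.129] F [-1.1  0.4 -0.7] op 0.997 t 10.52
```

View pics/w3.png

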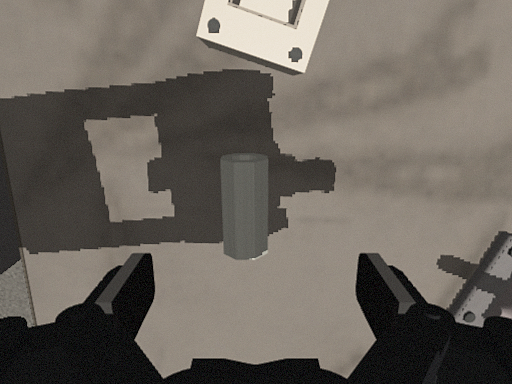

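```bash
python3 -c "
from h import *
im=cv2.imread('pics/w3.png')[145:270,205:285]
cv2.imwrite('pics/w3z.png',cv2.resize(cv2.convertScaleAbs(im,alpha=1.5),None,fx=4.8,fy=4.8,interpolation=cv2.INTER_CUBIC))"
```

```text
(no output)
```

View pics/w3z.png

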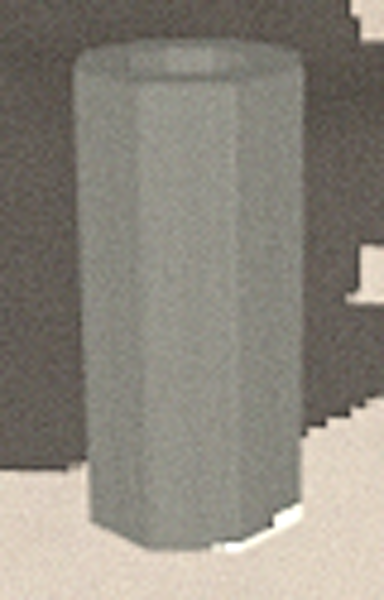

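```bash
python3 -c "
from h import *
f=load('w3')
g=lambda x,y,z: ray(f,205+x/4.8-.4,145+y/4.8-.4,z)
print(g(137,82,34),g(238,82,34),g(152,548,34),g(240,548,34))
a=[g(76,80,24),g(303,80,24),g(90,515,24),g(301,512,24)]
for p in a: print(p.round(1))
m=(a[0]+a[1])/2;b=(a[2]+a[3])/2;d=m-b
print('axis yaw',np.arctan2(d[1],d[0]),'mid',(m+b)/2)
m=(g(137,82,34)+g(238,82,34))/2;b=(g(152,548,34)+g(240,548,34))/2;d=m-b
print('axis yaw',np.arctan2(d[1],d[0]),'mid',(m+b)/2,np.linalg.norm(d))
print(f['T'][:3,3])
"
```

```text
[429.28979009  87.24911007  34.        ] [443.59187662  87.65522455  34.        ] [432.5687531   13.79172565  34.        ] [446.20155645  14.10911254  34.        ]
[419.9  85.1  24. ]
[453.4  86.1  24. ]
[422.3  14.1  24. ]
[456.1  15.5  24. ]
axis yaw 1.6068187661779356 mid [437.91980745  50.20078252  24.        ]
axis yaw 1.6108327633865105 mid [437.91299406  50.7012932   34.        ] 73.56069615858515
[438.77139245 136.93907038 264.61054378]
```

```bash
python3 -c "
from h import *
togo([438.1,45.6,210],1.609)"
```

```text
rot [ 0.0154  0.0126 -0.0063] shift [-16.7  -3.8  88.7] pos [439.9  63.4 298.5] rpy [3.126 0.013 1.603] F [ 0.4 -0.2 -0. ] op 1.006 t 10.57
```

```bash
python3 -m creep '[[0.007,0.006,-0.003,-7,-1.5,25,0],[0.007,0.006,-0.003,-7,-1.5,30,0],[0,0,0,-4,-1,28,0],[0,0,0,0,0,0,0]]'
python3 -c "
from h import *
togo([438.1,45.6,176],1.609)"
```

```text
clock: 10.9
eef_pos: [439.8, 41.9, 219.6]
tcp_rot: [3.131, 0.001, 1.608]
contact_force: [-1.4, -0.6, 0.0]
opening: 0.996
rot [ 0.0107  0.0009 -0.0007] shift [ 3.8 -2.  43.6] pos [439.8  41.9 219.6] rpy [3.131e+00 1.000e-03 1.608e+00] F [-1.4 -0.6  0. ] op 0.996 t 10.9
```

```bash
python3 -m creep '[[0.01,0.001,0,3.8,-2,15,0],[0,0,0,0,0,15,0],[0,0,0,0,0,0,0]]'
python3 -c "
from h import *
togo([438.1,45.6,176],1.609)"
```

```text
clock: 11.15
eef_pos: [439.6, 43.2, 193.3]
tcp_rot: [3.139, 0.0, 1.604]
contact_force: [-1.0, 0.4, 0.7]
opening: 1.002
rot [ 0.0028  0.0004 -0.0052] shift [ 2.5 -1.5 17.3] pos [439.6  43.2 193.3] rpy [3.139 0.    1.604] F [-1.   0.4  0.7] op 1.002 t 11.15
```

```bash
python3 -m creep '[[0.003,0,-0.005,2,-1.5,10,0],[0,0,0,0,0,4,0],[0,0,0,0,0,0,0]]'
python3 -c "
from h import *
togo([438.1,45.6,176],1.609)"
```

```text
clock: 11.4
eef_pos: [440.0, 44.3, 182.8]
tcp_rot: [3.137, 0.0, 1.607]
contact_force: [0.4, -0.3, 1.1]
opening: 0.999
rot [ 0.0046  0.0004 -0.0016] shift [ 1.3 -1.8  6.8] pos [440.   44.3 182.8] rpy [3.137 0.    1.607] F [ 0.4 -0.3  1.1] op 0.999 t 11.4
```

```bash
python3 -m creep '[[0.005,0,-0.002,1,-2,4,0],[0.002,0,0,0,-1,3.5,0],[0,0,0,0,0,0,0]]'
python3 -c "
from h import *
togo([438.1,45.6,176],1.609)"
```

```text
clock: 11.65
eef_pos: [437.6, 45.3, 176.7]
tcp_rot: [-3.142, 0.0, 1.61]
contact_force: [0.7, 0.5, 0.1]
opening: 1.0
rot [-0.0001  0.0003  0.0006] shift [0.2 0.5 0.7] pos [437.6  45.3 176.7] rpy [-3.142  0.     1.61 ] F [0.7 0.5 0.1] op 1.0 t 11.65
```

Close with moderate grip.

```bash
python3 -m creep '[[0,0,0,0,0,0,0.5],[0,0,0,0,0,0,0.6],[0,0,0,0,0,0,1],[0,0,0,0,0,0,1],[0,0,0,0,0,0,1],[0,0,0,0,0,0,1]]' 40
python3 -c "
from h import *
st()"
```

```text
clock: 12.15
eef_pos: [437.6, 45.5, 177.2]
tcp_rot: [-3.142, 0.0, 1.61]
contact_force: [-0.3, 0.2, -1.5]
opening: 0.386
pos [437.6  45.5 177.2] rpy [-3.142  0.     1.61 ] q [ 1.000e-01  4.500e-01  2.176e+00 -1.000e-03  5.150e-01  6.200e-02] F [-0.3  0.2 -1.5] op 0.386 t 12.15
```

```bash
python3 -m creep '[[0,0,0,0,0,-8,1],[0,0,0,0,0,-25,1],[0,0,0,0,0,-35,1],[0,0,0.1,0,0,-30,1],[0,0,0.12,0,0,-10,1],[0,0,0.12,0,0,0,1],[0,0,0.12,0,0,0,1],[0,0,0.12,0,0,0,1],[0,0,0.12,0,0,0,1],[0,0,0.12,0,0,0,1]]'
python3 -c "
from h import *
st();screw([535,25,275],-.357,0,11)"
```

```text
clock: 12.98
eef_pos: [436.5, 45.4, 295.5]
tcp_rot: [3.141, -0.001, 0.761]
contact_force: [-0.1, 0.3, -1.6]
opening: 0.385
pos [436.5  45.4 295.5] rpy [ 3.141e+00 -1.000e-03  7.610e-01] q [ 0.1    0.217  2.118 -0.     0.806  0.91 ] F [-0.1  0.3 -1.6] op 0.385 t 12.98
N 11 row [0.0, -0.0, 0.102] [8.6, 4.3, 1.9] mid [484.  50. 286.] deg/row 5.82
```

```bash
python3 -m creep '[[0,0,0.112,9.5,4.7,2,1],[0,0,0.112,9.5,4.7,2,1],[0,0,0.112,9.5,4.7,2,1],[0,0,0.112,9.5,4.7,2,1],[0,0,0.112,9.5,4.7,2,1],[0,0,0.112,9.5,4.7,2,1],[0,0,0.112,9.5,4.7,2,1],[0,0,0.112,9.5,4.7,2,1],[0,0,0.112,9.5,4.7,2,1],[0,0,0.112,9.5,4.7,2,1]]'
python3 -c "
from h import *
togo([555,17.1,230],-.357)"
```

```text
clock: 13.82
eef_pos: [534.7, 22.8, 280.0]
tcp_rot: [-3.141, -0.0, -0.416]
contact_force: [0.8, 0.2, -1.1]
opening: 0.389
rot [-0.0002 -0.0002 -0.0589] shift [20.9 -3.  50. ] pos [534.7  22.8 280. ] rpy [-3.141 -0.    -0.416] F [ 0.8  0.2 -1.1] op 0.389 t 13.82
```

```bash
python3 -m creep '[[0,0,-0.03,4,0,16,1],[0,0,-0.03,4,-1,16,1],[0,0,0,4,0,15,1],[0,0,0,0,0,0,1]]'
python3 -c "
from h import *
togo([547.9,19.9,230],-.357)
snap('scene','s3');crop('s3',120,120,400,330,2.8);snap('wrist','w4')"
```

```text
clock: 14.15
eef_pos: [548.5, 17.5, 234.3]
tcp_rot: [-3.14, -0.004, -0.364]
contact_force: [-0.5, -0.3, -0.6]
opening: 0.387
rot [-0.0015 -0.004  -0.007 ] shift [-1.4 -2.   4.3] pos [548.5  17.5 234.3] rpy [-3.14  -0.004 -0.364] F [-0.5 -0.3 -0.6] op 0.387 t 14.15
```

View pics/s3_c120_120.png

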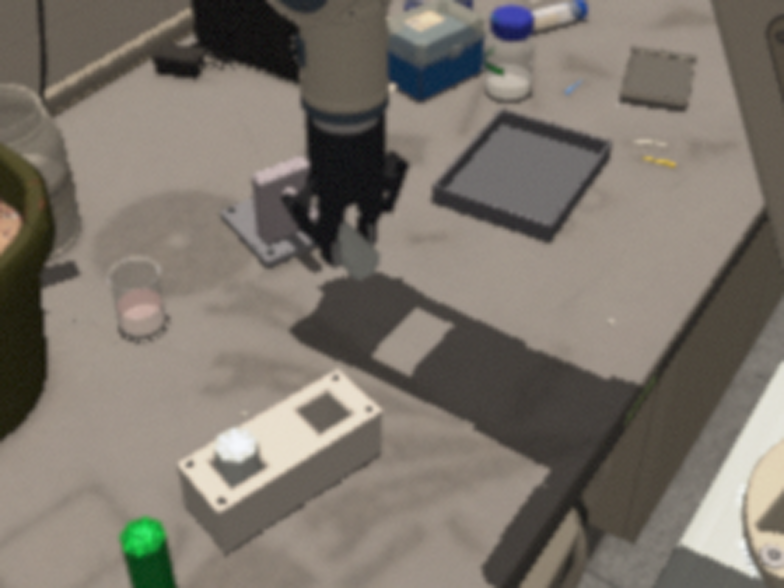

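View pics/w4.png

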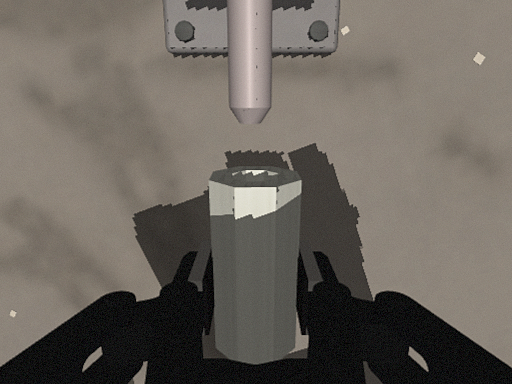

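```bash
python3 -m creep '[[-0.002,-0.004,-0.007,0,-2,4.3,1],[0,0,0,0,0,0,1]]'
python3 -c "
from h import *
togo([547.9,19.9,230],-.357)"
```

```text
clock: 14.42
eef_pos: [549.5, 19.9, 233.5]
tcp_rot: [-3.141, -0.003, -0.357]
contact_force: [-0.6, -1.0, -0.8]
opening: 0.39
rot [-0.0006 -0.0025  0.0004] shift [-1.5  0.6  3.5] pos [549.5  19.9 233.5] rpy [-3.141e+00 -3.000e-03 -3.570e-01] F [-0.6 -1.  -0.8] op 0.39 t 14.42
```

```bash
python3 -m creep '[[0,-0.002,0,0,0.4,4,1],[0,0,0,0,0,0,1]]'
python3 -c "
from h import *
togo([547.9,19.9,230],-.357)"
```

```text
clock: 14.58
eef_pos: [549.5, 19.9, 230.6]
tcp_rot: [-3.14, -0.002, -0.356]
contact_force: [0.2, -1.0, -0.0]
opening: 0.388
rot [-0.0014 -0.002   0.001 ] shift [-1.5  0.6  0.6] pos [549.5  19.9 230.6] rpy [-3.14e+00 -2.00e-03 -3.56e-01] F [ 0.2 -1.  -0. ] op 0.388 t 14.58
```

```bash
python3 -m creep '[[0,-0.001,0,0,0.4,0.4,1],[0,0,0,0,0,0,1]]'
python3 -c "
from h import *
togo([547.9,19.9,230],-.357)
snap('wrist','w5');crop('w5',180,60,330,210,4)"
```

```text
clock: 14.75
eef_pos: [549.4, 19.7, 230.8]
tcp_rot: [-3.14, -0.002, -0.356]
contact_force: [0.3, -0.3, -1.2]
opening: 0.387
rot [-0.0017 -0.0016  0.0012] shift [-1.5  0.3  0.8] pos [549.4  19.7 230.8] rpy [-3.14e+00 -2.00e-03 -3.56e-01] F [ 0.3 -0.3 -1.2] op 0.387 t 14.75
```

View pics/w5_c180_60.png

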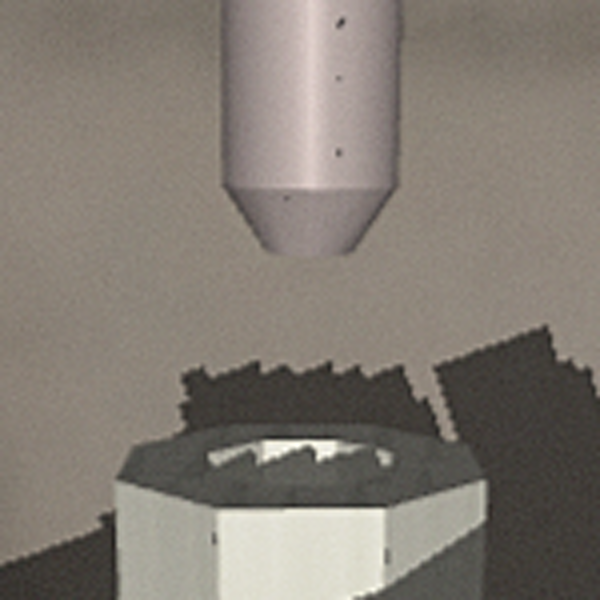

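```bash
python3 -m creep '[[0,0,0,5,1,0.5,1],[0,0,0,7,0,0.3,1],[0,0,0,7,0,0.3,1],[0,0,0,7,0,0.3,1],[0,0,0,0,0,0,1]]'
python3 -c "
from h import *
st()
p=sense()['eef_pos'];print('gx,gy',(p[0]-660.3)*.937-(p[1]+22)*.3495,(p[0]-660.3)*.3495+(p[1]+22)*.937)
snap('wrist','w6');crop('w6',180,60,330,210,4)"
```

```text
clock: 15.22
eef_pos: [576.4, 8.6, 229.9]
tcp_rot: [-3.139, -0.003, -0.356]
contact_force: [0.9, -0.7, -0.1]
opening: 0.387
pos [576.4   8.6 229.9] rpy [-3.139e+00 -3.000e-03 -3.560e-01] q [1.200e-02 4.980e-01 1.868e+00 1.000e-03 7.720e-01 1.937e+00] F [ 0.9 -0.7 -0.1] op 0.387 t 15.22
gx,gy -89.28350237873029 -0.6902966314065111
```

View pics/w6_c180_60.png

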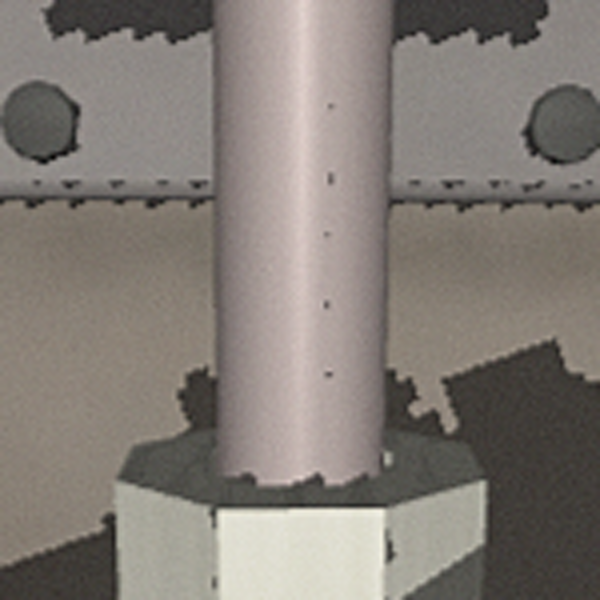

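```bash
python3 -m creep '[[0,0,0,6,0,0.2,1],[0,0,0,6,0,0.2,1],[0,0,0,6,0,0.2,1],[0,0,0,5,0,0.2,1],[0,0,0,0,0,0,1]]'
python3 -c "
from h import *
st()
p=sense()['eef_pos'];print('gx,gy',(p[0]-660.3)*.937-(p[1]+22)*.3495,(p[0]-660.3)*.3495+(p[1]+22)*.937)"
```

```text
clock: 15.68
eef_pos: [599.2, 0.0, 229.1]
tcp_rot: [-3.14, -0.001, -0.356]
contact_force: [0.8, -0.4, -0.5]
opening: 0.386
pos [599.2   0.  229.1] rpy [-3.14e+00 -1.00e-03 -3.56e-01] q [-0.003  0.527  1.816  0.002  0.797  1.922] F [ 0.8 -0.4 -0.5] op 0.386 t 15.68
gx,gy -64.97019505127021 -0.7324789863675747
```

```bash
python3 -m creep '[[0,0,0,3,0,-0.3,1],[0,0,0,3,0,0,1],[0,0,0,2.5,0,0,1],[0,0,0,2.5,0,0,1]]'
python3 -c "
from h import *
st()
p=sense()['eef_pos'];print('gx,gy',(p[0]-660.3)*.937-(p[1]+22)*.3495,(p[0]-660.3)*.3495+(p[1]+22)*.937)"
```

```text
clock: 16.02
eef_pos: [608.9, -3.8, 228.9]
tcp_rot: [-3.141, 0.004, -0.356]
contact_force: [-16.7, 9.2, 17.3]
opening: 0.385
pos [608.9  -3.8 228.9] rpy [-3.141  0.004 -0.356] q [-0.009  0.54   1.792  0.003  0.813  1.916] F [-16.7   9.2  17.3] op 0.385 t 16.02
gx,gy -54.52244413141971 -0.8984792817526142
```

```bash
python3 -m creep '[[0,0,0,-0.5,0,0,1],[0,0,0,0,0,0,1]]'
python3 -c "
from h import *
st();f=snap('wrist','w7')
for gx in (0,-13): 
  for z in (70,87,):
    print(gx,z,proj(f,[660.3+gx*.937,-22-gx*.3495,z]))
snap('scene','s4');crop('s4',170,150,270,220,6)"
```

```text
clock: 16.18
eef_pos: [608.6, -3.5, 229.3]
tcp_rot: [-3.141, 0.005, -0.356]
contact_force: [0.9, -0.4, -0.5]
opening: 0.387
pos [608.6  -3.5 229.3] rpy [-3.141  0.005 -0.356] q [-0.009  0.539  1.792  0.004  0.814  1.916] F [ 0.9 -0.4 -0.5] op 0.387 t 16.18
0 70 [254.1 143.7]
0 87 [253.9 151.7]
-13 70 [254.1 177.8]
-13 87 [253.8 190.4]
```

View pics/w7.png

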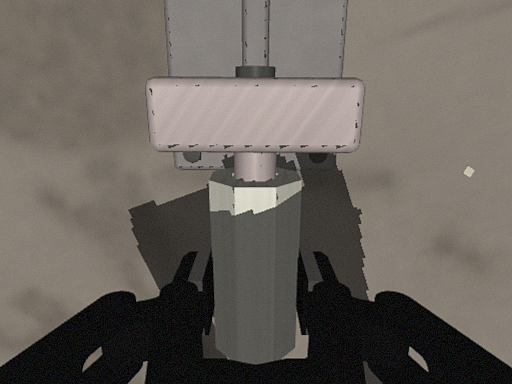

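View pics/s4_c170_150.png

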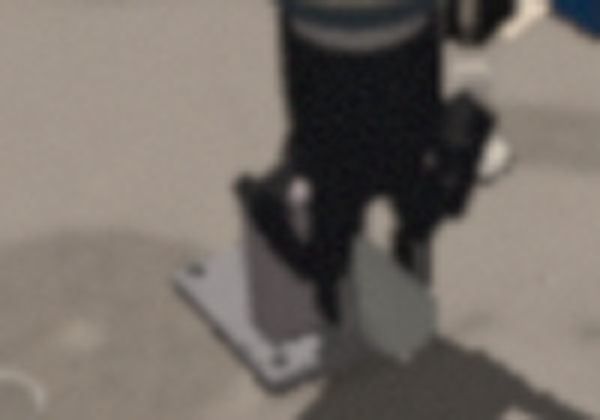

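```bash
python3 -m creep '[[0,0,0,-5,0,0,1],[0,0,0,-10,0,0,1],[0,0,0,-12,0,0,1],[0,0,0,-15,0,0,1],[0,0,0,-15,0,0,1],[0,0,0,-20,0,-10,1],[0,0,0,-15,0,-25,1],[0,0,0,0,0,-15,1]]'
python3 -c "
from h import *
st()
f=load('top0')
P=np.array([ray(f,u,v,26) for u,v in [(289,211),(344,209),(347,254),(292,256)]]);print(P.round(),P.mean(0))
c=P.mean(0)
screw([c[0],c[1],270],0,0,9)"
```

```text
clock: 16.95
eef_pos: [512.8, 30.2, 275.7]
tcp_rot: [3.139, 0.012, -0.357]
contact_force: [0.5, 0.3, -1.0]
opening: 0.388
pos [512.8  30.2 275.7] rpy [ 3.139  0.012 -0.357] q [0.055 0.353 1.974 0.003 0.826 1.981] F [ 0.5  0.3 -1. ] op 0.388 t 16.95
[[ 571. -175.   26.]
 [ 580. -365.   26.]
 [ 426. -372.   26.]
 [ 418. -185.   26.]] [ 498.85280852 -274.16072384   26.        ]
N 9 row [0.0, 0.001, -0.04] [5.2, 33.6, 0.6] mid [ 493. -104.  273.] deg/row 2.28
```

```bash
python3 -m creep '[[0,0.001,-0.044,5.2,33.5,0.6,1],[0,0.001,-0.044,5.2,33.5,0.6,1],[0,0.001,-0.044,5.2,33.5,0.6,1],[0,0.001,-0.044,5.2,33.5,0.6,1],[0,0.001,-0.044,5.2,33.5,0.6,1],[0,0.001,-0.044,5.2,33.5,0.6,1],[0,0.001,-0.044,5.2,33.5,0.6,1],[0,0.001,-0.044,5.2,33.5,0.6,1],[0,0.001,-0.044,5.2,33.5,0.6,1],[0,0,0,0,0,0,1]]'
python3 -c "
from h import *
st();togo([497,-274,184],0.05);screw([497,-274,190],0.05,0,3)"
```

```text
clock: 17.78
eef_pos: [498.7, -278.8, 273.2]
tcp_rot: [3.141, -0.002, 0.067]
contact_force: [0.8, -0.4, -0.4]
opening: 0.387
pos [ 498.7 -278.8  273.2] rpy [ 3.141e+00 -2.000e-03  6.700e-02] q [-5.130e-01  4.290e-01  1.857e+00  1.000e-03  8.540e-01  9.900e-01] F [ 0.8 -0.4 -0.4] op 0.387 t 17.78
rot [ 0.0001 -0.0021  0.0174] shift [-1.6 -4.9 89.2] pos [ 498.7 -278.8  273.2] rpy [ 3.141e+00 -2.000e-03  6.700e-02] F [ 0.8 -0.4 -0.4] op 0.387 t 17.78
N 3 row [0.0, -0.001, 0.006] [-0.5, -1.6, 27.7] mid [ 498. -277.  245.] deg/row 0.34
```

```bash
python3 -m creep '[[0,-0.001,0.006,-0.5,-2,30,1],[0,-0.001,0.006,-0.5,-2,28,1],[0,0,0,0,0,14,1],[0,0,0,0,0,6,1],[0,0,0,0,0,0,1]]'
python3 -c "
from h import *
st()"
```

```text
clock: 18.2
eef_pos: [495.2, -275.1, 193.2]
tcp_rot: [3.14, -0.002, 0.049]
contact_force: [0.1, -1.0, -0.3]
opening: 0.39
pos [ 495.2 -275.1  193.2] rpy [ 3.14e+00 -2.00e-03  4.90e-02] q [-0.51   0.545  1.902 -0.     0.692  1.012] F [ 0.1 -1.  -0.3] op 0.39 t 18.2
```

```bash
python3 -m creep '[[0,0,0,0,0,6,1],[0,0,0,0,0,5,1],[0,0,0,0,0,0,1]]'
python3 -c "
from h import *
st()"
```

```text
clock: 18.45
eef_pos: [495.2, -274.0, 182.7]
tcp_rot: [3.14, -0.002, 0.049]
contact_force: [-0.2, 1.1, -1.1]
opening: 0.393
pos [ 495.2 -274.   182.7] rpy [ 3.14e+00 -2.00e-03  4.90e-02] q [-0.508  0.562  1.906 -0.     0.671  1.013] F [-0.2  1.1 -1.1] op 0.393 t 18.45
```

Open gradually, retreat, look.

```bash
python3 -m creep '[[0,0,0,0,0,0,0.5],[0,0,0,0,0,0,0.4],[0,0,0,0,0,0,0.3],[0,0,0,0,0,0,0.3],[0,0,0,0,0,-10,0.3],[0,0,0,0,0,-25,0],[0,0,0,0,0,-35,0],[0,0,0,0,0,-35,0]]'
python3 -c "
from h import *
st();snap('wrist','w8')
screw([474,276,300],1.296,0,16);togo([474,276,300],1.296)"
```

```text
clock: 19.12
eef_pos: [493.4, -272.7, 288.8]
tcp_rot: [-3.139, 0.004, 0.05]
contact_force: [0.4, -0.3, 0.0]
opening: 1.003
pos [ 493.4 -272.7  288.8] rpy [-3.139  0.004  0.05 ] q [-0.508  0.398  1.862 -0.     0.887  1.014] F [ 0.4 -0.3  0. ] op 1.003 t 19.12
N 16 row [0.0, -0.0, -0.078] [20.6, -30.4, -0.3] mid [573.   5. 298.] deg/row 4.46
rot [ 0.0039 -0.0016 -1.2464] shift [   5.8 -550.2   -5.3] pos [ 495.5 -273.8  295.8] rpy [ 3.14e+00 -3.00e-03  5.00e-02] F [ 2.2 -0.6  4.5] op 1.001 t 19.17
```

View pics/w8.png

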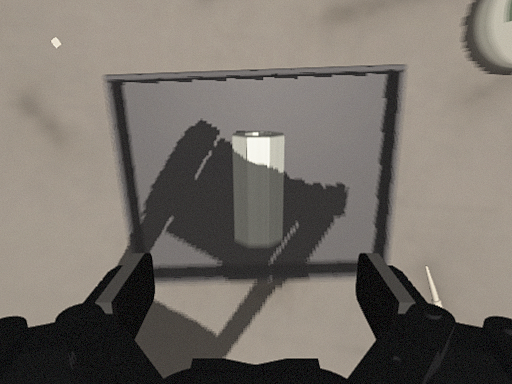

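```bash
python3 -m creep '[[0,0,-0.078,20.6,-30.4,-1.5,0],[0,0,-0.078,20.6,-30.4,-1.5,0],[0,0,-0.078,20.6,-30.4,-1.5,0],[0,0,-0.078,20.6,-30.4,-0.3,0],[0,0,-0.078,20.6,-30.4,-0.3,0],[0,0,-0.078,20.6,-30.4,-0.3,0],[0,0,-0.078,20.6,-30.4,-0.3,0],[0,0,-0.078,20.6,-30.4,-0.3,0],[0,0,-0.078,20.6,-30.4,-0.3,0],[0,0,-0.078,20.6,-30.4,-0.3,0]]'
python3 -c "
from h import *
st();screw([475,278.8,270],1.296,0,7)"
```

```text
clock: 20.0
eef_pos: [568.0, 84.5, 316.9]
tcp_rot: [3.113, -0.012, 0.852]
contact_force: [0.1, 0.2, -0.0]
opening: 0.999
pos [568.   84.5 316.9] rpy [ 3.113 -0.012  0.852] q [ 0.149  0.368  1.832 -0.018  0.914  0.879] F [ 0.1  0.2 -0. ] op 0.999 t 20.0
N 7 row [0.004, -0.001, -0.063] [17.4, -25.8, 6.4] mid [539. 173. 296.] deg/row 3.64
```

```bash
python3 -m creep '[[0.004,-0.001,-0.063,17.4,-25.8,6.4,0],[0.004,-0.001,-0.063,17.4,-25.8,6.4,0],[0.004,-0.001,-0.063,17.4,-25.8,6.4,0],[0.004,-0.001,-0.063,17.4,-25.8,6.4,0],[0.004,-0.001,-0.063,17.4,-25.8,6.4,0],[0.004,-0.001,-0.063,17.4,-25.8,6.4,0],[0.004,-0.001,-0.063,17.4,-25.8,6.4,0],[0,0,0,0,0,0,0]]'
python3 -c "
from h import *
togo([475,278.8,232],1.296)"
```

```text
clock: 20.67
eef_pos: [468.6, 293.3, 275.4]
tcp_rot: [3.13, -0.006, 1.325]
contact_force: [-1.3, -0.1, -0.2]
opening: 1.003
rot [ 0.0118 -0.0065  0.0286] shift [-12.8   9.2  43.4] pos [468.6 293.3 275.4] rpy [ 3.13  -0.006  1.325] F [-1.3 -0.1 -0.2] op 1.003 t 20.67
```

```bash
python3 -m creep '[[0.012,-0.006,0.028,-12.8,9.2,5,0],[0,0,0,0,0,20,0],[0,0,0,0,0,0,0]]'
python3 -c "
from h import *
togo([475,278.8,232],1.296)"
```

```text
clock: 20.92
eef_pos: [474.6, 279.1, 252.0]
tcp_rot: [3.14, -0.002, 1.298]
contact_force: [-0.5, -0.5, -0.5]
opening: 1.002
rot [ 0.0015 -0.0024  0.0016] shift [-0.2  0.4 20. ] pos [474.6 279.1 252. ] rpy [ 3.140e+00 -2.000e-03  1.298e+00] F [-0.5 -0.5 -0.5] op 1.002 t 20.92
```

```bash
python3 -m creep '[[0,0,0,0,0,10,0],[0,0,0,0,0,8,0],[0,0,0,0,0,0,0],[0,0,0,0,0,0,1],[0,0,0,0,0,0,1],[0,0,0,0,0,0,1],[0,0,0,0,0,0,1],[0,0,0,0,0,0,1],[0,0,0,0,0,0,1]]' 40
python3 -c "
from h import *
togo([475,278.8,232],1.296)"
```

```text
clock: 21.67
eef_pos: [474.3, 276.0, 235.5]
tcp_rot: [-3.135, -0.0, 1.288]
contact_force: [0.8, 0.1, -0.6]
opening: 0.387
rot [-0.0063 -0.0003 -0.0084] shift [ 2.9 -0.1  3.5] pos [474.3 276.  235.5] rpy [-3.135 -0.     1.288] F [ 0.8  0.1 -0.6] op 0.387 t 21.67
```

```bash
python3 -m creep '[[0,0,0,0,0,-8,1],[0,0,0,0,0,-20,1],[0,0,0,0,0,-30,1],[0,0,0,0,0,-35,1],[0,0,0,0,0,-35,1],[0,0,0,0,0,-5,1]]'
python3 -c "
from h import *
st();screw([430,0,340],1.62,0,9)"
```

```text
clock: 22.17
eef_pos: [475.9, 276.0, 375.3]
tcp_rot: [-3.139, -0.001, 1.289]
contact_force: [1.4, 0.2, 0.4]
opening: 0.387
pos [475.9 276.  375.3] rpy [-3.139e+00 -1.000e-03  1.289e+00] q [0.522 0.269 1.823 0.003 1.05  0.802] F [1.4 0.2 0.4] op 0.387 t 22.17
N 9 row [-0.0, -0.0, -0.037] [-31.2, -0.9, 3.9] mid [444. 155. 360.] deg/row 2.11
```

```bash
python3 -m creep '[[0,0,-0.037,-31,-1,3.9,1],[0,0,-0.037,-31,-1,3.9,1],[0,0,-0.037,-31,-1,3.9,1],[0,0,-0.037,-31,-1,3.9,1],[0,0,-0.037,-31,-1,3.9,1],[0,0,-0.037,-31,-1,3.9,1],[0,0,-0.037,-31,-1,3.9,1],[0,0,-0.037,-31,-1,3.9,1],[0,0,-0.037,-28,-1,3.9,1],[0,0.05,0,-15,0,0,1]]'
python3 -c "
from h import *
st();screw([440,-125,190],1.6,1.3,14)"
```

```text
clock: 23.0
eef_pos: [431.7, -17.3, 345.8]
tcp_rot: [3.123, -0.056, 1.649]
contact_force: [-0.1, -0.0, -1.4]
opening: 0.39
pos [431.7 -17.3 345.8] rpy [ 3.123 -0.056  1.649] q [-0.066  0.123  2.091  0.073  0.919 -0.188] F [-0.1 -0.  -1.4] op 0.39 t 23.0
N 14 row [-0.001, 0.089, 0.004] [-13.7, -0.0, 4.7] mid [438. -96. 285.] deg/row 5.09
```

```bash
python3 -m creep '[[0,0.096,0.004,-14.5,0,5,1],[0,0.096,0.004,-14.5,0,5,1],[0,0.096,0.004,-14.5,0,5,1],[0,0.096,0.004,-14.5,0,5,1],[0,0.096,0.004,-14.5,0,5,1],[0,0.096,0.004,-14.5,0,5,1],[0,0.096,0.004,-14.5,0,5,1],[0,0.096,0.004,-14.5,0,5,1],[0,0.096,0.004,-14.5,0,5,1],[0,0.096,0.004,-14.5,0,5,1]]'
python3 -c "
from h import *
st();screw([440,-128,120],1.6,1.3,8)"
```

```text
clock: 23.83
eef_pos: [444.1, -127.1, 240.9]
tcp_rot: [3.08, -1.048, 1.661]
contact_force: [0.6, 0.2, -0.6]
opening: 0.39
pos [ 444.1 -127.1  240.9] rpy [ 3.08  -1.048  1.661] q [-0.553  0.569  2.002  0.832  1.404 -1.127] F [ 0.6  0.2 -0.6] op 0.39 t 23.83
N 8 row [0.001, 0.031, 0.004] [-13.9, -0.8, 6.0] mid [ 443. -131.  180.] deg/row 1.82
```

```bash
python3 -m creep '[[0.001,0.036,0.004,-14,-0.8,6,1],[0.001,0.036,0.004,-14,-0.8,6,1],[0.001,0.036,0.004,-14,-0.8,6,1],[0.001,0.031,0.004,-14,-0.8,6,1],[0.001,0.031,0.004,-14,-0.8,6,1],[0.001,0.031,0.004,-14,-0.8,6,1],[0.001,0.02,0.004,-14,-0.8,6,1],[0.001,0.01,0.004,-12,-0.8,5,1],[0,0,0,0,0,0,1]]'
python3 -c "
from h import *
st();togo([440,-128,80],1.6,1.3)"
```

```text
clock: 24.58
eef_pos: [441.4, -131.8, 112.4]
tcp_rot: [3.139, -1.289, 1.601]
contact_force: [-1.0, 0.2, -1.0]
opening: 0.388
pos [ 441.4 -131.8  112.4] rpy [ 3.139 -1.289  1.601] q [-0.586  0.896  1.945  0.91   1.469 -1.326] F [-1.   0.2 -1. ] op 0.388 t 24.58
rot [0.0021 0.0109 0.0002] shift [-30.1  -1.3  12.7] pos [ 441.4 -131.8  112.4] rpy [ 3.139 -1.289  1.601] F [-1.   0.2 -1. ] op 0.388 t 24.58
```

```bash
python3 -m creep '[[0,0.004,0,-9,-0.3,3,1],[0,0.004,0,-9,-0.3,3,1],[0,0.002,0,-8,-0.3,3,1],[0,0,0,-4,0,1.1,1],[0,0,0,0,0,0,1]]'
python3 -c "
from h import *
st()"
```

```text
clock: 25.0
eef_pos: [441.6, -131.1, 79.3]
tcp_rot: [3.126, -1.296, 1.613]
contact_force: [-0.1, -0.6, -0.3]
opening: 0.39
pos [ 441.6 -131.1   79.3] rpy [ 3.126 -1.296  1.613] q [-0.586  0.963  1.924  0.917  1.447 -1.366] F [-0.1 -0.6 -0.3] op 0.39 t 25.0
```

```bash
python3 -m creep '[[0,0,0,-1.5,0,0.4,1],[0,0,0,0,0,0,1],[0,0,0,0,0,0,0.35],[0,0,0,0,0,0,0.2],[0,0,0,0,0,0,0],[0,0,0,0,0,0,0],[0,0,0,0,0,0,0],[0,0,0,0,0,0,0]]'
python3 -c "
from h import *
st()
snap('scene','s5');crop('s5',120,120,400,330,2.8)"
```

```text
clock: 25.67
eef_pos: [442.1, -131.4, 79.4]
tcp_rot: [3.118, -1.296, 1.621]
contact_force: [-0.5, -0.1, -1.5]
opening: 1.0
pos [ 442.1 -131.4   79.4] rpy [ 3.118 -1.296  1.621] q [-0.586  0.963  1.923  0.917  1.447 -1.367] F [-0.5 -0.1 -1.5] op 1.0 t 25.67
```

View pics/s5_c120_120.png

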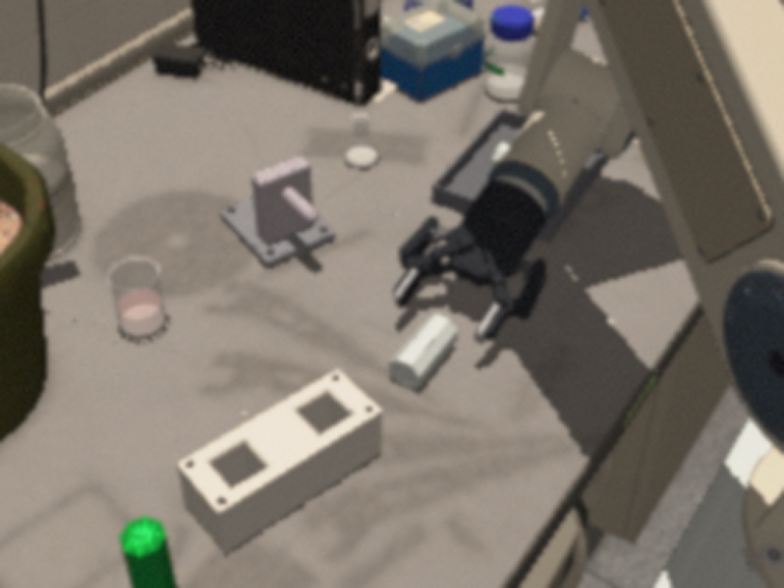

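Same as before: the second sleeve lies on its side at crop (424,352), with its mouth to the left. Retreat as before.

```bash
python3 -m creep '[[0,0,0,8,0,-10,0],[0,0,0,15,0,-12,0],[0,0,0,25,0,-12,0],[0,0,0,30,0,-10,0],[0,-0.05,0,30,0,-10,0],[0,-0.1,0,30,0,-8,0],[0,-0.1,0,25,0,-8,0]]'
python3 -m creep '[[0,-0.1,0,19,0,1,0],[0,-0.1,0,19,0,1,0],[0,-0.1,0,19,0,1,0],[0,-0.1,0,19,0,1,0],[0,-0.1,0,19,0,1,0],[0,-0.1,0,19,0,1,0],[0,-0.1,0,19,0,1,0],[0,-0.1,0,19,0,1,0],[0,-0.1,0,19,0,1,0],[0,-0.1,0,19,0,1,0]]'
python3 -c "
from h import *
st();screw([440,62,297],1.6,0,4)"
```

```text
clock: 26.3
eef_pos: [440.0, -152.5, 259.2]
tcp_rot: [-3.132, -1.047, 1.588]
contact_force: [0.5, -0.0, 0.3]
opening: 1.002
clock: 27.13
eef_pos: [434.8, 3.6, 370.7]
tcp_rot: [3.115, 0.008, 1.576]
contact_force: [-0.2, 0.4, -1.1]
opening: 1.003
pos [434.8   3.6 370.7] rpy [3.115 0.008 1.576] q [ 0.008  0.087  2.065 -0.01   0.964  0.009] F [-0.2  0.4 -1.1] op 1.003 t 27.13
N 4 row [0.007, 0.002, -0.006] [14.7, 1.2, 18.4] mid [438.  33. 334.] deg/row 0.53
```

```bash
python3 -m creep '[[0.007,0.002,-0.006,14,1.2,18,0],[0.007,0.002,-0.006,14,1.2,18,0],[0.007,0.002,-0.006,14,1.2,18,0],[0.007,0.002,-0.006,14,1.2,18,0],[0,0,0,0,0,0,0]]'
python3 -c "
from h import *
st();snap('wrist','w9')
im=cv2.imread('pics/w9.png')[145:270,205:285]
cv2.imwrite('pics/w9z.png',cv2.resize(cv2.convertScaleAbs(im,alpha=1.5),None,fx=4.8,fy=4.8,interpolation=cv2.INTER_CUBIC))"
```

```text
clock: 27.55
eef_pos: [439.3, 63.5, 302.6]
tcp_rot: [3.132, 0.011, 1.601]
contact_force: [-1.8, -1.0, 0.0]
opening: 0.999
pos [439.3  63.5 302.6] rpy [3.132 0.011 1.601] q [ 0.145  0.21   2.105 -0.016  0.819  0.125] F [-1.8 -1.   0. ] op 0.999 t 27.55
```

View pics/w9z.png

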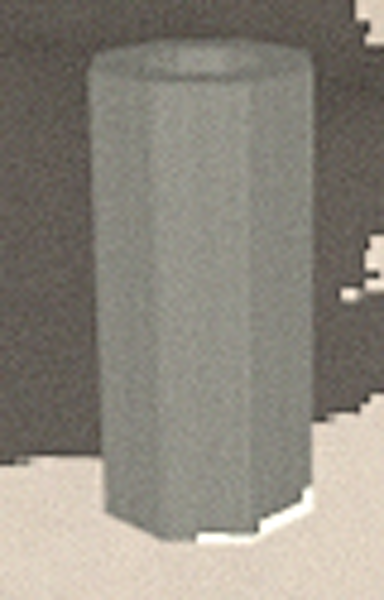

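```bash
python3 -c "
from h import *
f=load('w9')
g=lambda x,y,z: ray(f,205+x/4.8-.4,145+y/4.8-.4,z)
a=[g(89,80,24),g(313,80,24),g(106,508,24),g(311,505,24)]
m=(a[0]+a[1])/2;b=(a[2]+a[3])/2;d=m-b
print('axis yaw',np.arctan2(d[1],d[0]),'mid',(m+b)/2)
m=(g(152,82,34)+g(250,82,34))/2;b=(g(166,540,34)+g(252,540,34))/2;d=m-b
print('axis yaw',np.arctan2(d[1],d[0]),'mid',(m+b)/2,np.linalg.norm(d))
togo([440,43.5,210],1.615)
"
```

```text
axis yaw 1.6118684498978424 mid [438.14374955  48.59896534  24.        ]
axis yaw 1.6118166903081894 mid [438.26507765  49.08485743  34.        ] 73.83885488739944
rot [ 0.0104  0.011  -0.0133] shift [-18.2  -1.2  94. ] pos [439.6  62.8 303.8] rpy [3.131 0.011 1.602] F [ 0.2 -0.4  0.3] op 1.001 t 27.6
```

```bash
python3 -m creep '[[0.005,0.005,-0.005,-8,-2.5,28,0],[0.005,0.005,-0.005,-6,0,32,0],[0,0,0,-3,0,28,0],[0,0,0,0,0,0,0]]'
python3 -c "
from h import *
togo([438.4,44,176],1.612)"
```

```text
clock: 27.93
eef_pos: [440.8, 42.6, 219.6]
tcp_rot: [3.132, 0.001, 1.611]
contact_force: [-0.9, -0.2, 0.2]
opening: 1.0
rot [ 0.0101  0.0013 -0.0011] shift [ 1.6 -2.8 43.6] pos [440.8  42.6 219.6] rpy [3.132e+00 1.000e-03 1.611e+00] F [-0.9 -0.2  0.2] op 1.0 t 27.93
```

```bash
python3 -m creep '[[0.01,0.001,0,1.6,-4,15,0],[0,0,0,0,-1,15,0],[0,0,0,0,0,8,0],[0,0,0,0,0,0,0]]'
python3 -c "
from h import *
togo([438.4,44,176],1.612)"
```

```text
clock: 28.27
eef_pos: [438.2, 41.4, 186.1]
tcp_rot: [3.138, 0.001, 1.606]
contact_force: [-1.2, 0.4, 0.8]
opening: 1.0
rot [ 0.0033  0.001  -0.006 ] shift [ 2.6  0.3 10.1] pos [438.2  41.4 186.1] rpy [3.138e+00 1.000e-03 1.606e+00] F [-1.2  0.4  0.8] op 1.0 t 28.27
```

```bash
python3 -m creep '[[0.003,0.001,-0.006,2,0,6,0],[0.001,0,0,0,0,3.5,0],[0,0,0,0,0,0,0]]'
python3 -c "
from h import *
togo([438.4,44,176],1.612)"
```

```text
clock: 28.52
eef_pos: [440.0, 43.1, 179.5]
tcp_rot: [3.138, -0.0, 1.612]
contact_force: [0.3, 0.0, -0.2]
opening: 1.001
rot [ 0.0037 -0.0001 -0.0005] shift [ 0.9 -1.6  3.5] pos [440.   43.1 179.5] rpy [ 3.138 -0.     1.612] F [ 0.3  0.  -0.2] op 1.001 t 28.52
```

```bash
python3 -m creep '[[0.004,0,0,0,-2,3.2,0],[0,0,0,0,0,0,0],[0,0,0,0,0,0,0.5],[0,0,0,0,0,0,0.6],[0,0,0,0,0,0,1],[0,0,0,0,0,0,1],[0,0,0,0,0,0,1],[0,0,0,0,0,0,1]]' 40
python3 -c "
from h import *
st()"
```

```text
clock: 29.18
eef_pos: [438.6, 43.4, 177.9]
tcp_rot: [3.14, -0.0, 1.612]
contact_force: [0.0, 0.2, -1.2]
opening: 0.39
pos [438.6  43.4 177.9] rpy [ 3.14  -0.     1.612] q [0.095 0.449 2.175 0.    0.516 0.054] F [ 0.   0.2 -1.2] op 0.39 t 29.18
```

```bash
python3 -m creep '[[0,0,0,0,0,-8,1],[0,0,0,0,0,-25,1],[0,0,0,0,0,-35,1],[0,0,0.1,0,0,-30,1],[0,0,0.12,0,0,-10,1],[0,0,0.12,0,0,0,1],[0,0,0.12,0,0,0,1],[0,0,0.12,0,0,0,1],[0,0,0.12,0,0,0,1],[0,0,0.12,0,0,0,1]]'
python3 -m creep '[[0,0,0.112,9.5,4.7,2,1],[0,0,0.112,9.5,4.7,2,1],[0,0,0.112,9.5,4.7,2,1],[0,0,0.112,9.5,4.7,2,1],[0,0,0.112,9.5,4.7,2,1],[0,0,0.112,9.5,4.7,2,1],[0,0,0.112,9.5,4.7,2,1],[0,0,0.112,9.5,4.7,2,1],[0,0,0.112,9.5,4.7,2,1],[0,0,0.112,9.5,4.7,2,1]]'
python3 -c "
from h import *
togo([547.9,19.2,231],-.357)"
```

```text
clock: 30.02
eef_pos: [437.3, 43.2, 296.1]
tcp_rot: [3.14, -0.002, 0.763]
contact_force: [-0.3, 0.9, -1.6]
opening: 0.39
clock: 30.85
eef_pos: [535.6, 20.8, 280.8]
tcp_rot: [-3.14, -0.002, -0.414]
contact_force: [0.7, 0.2, 0.2]
opening: 0.386
rot [-0.0013 -0.0016 -0.0568] shift [11.8 -3.4 49.8] pos [535.6  20.8 280.8] rpy [-3.14e+00 -2.00e-03 -4.14e-01] F [0.7 0.2 0.2] op 0.386 t 30.85
```

```bash
python3 -m creep '[[0,0,-0.028,4,-1,16,1],[0,0,-0.028,4,-1,16,1],[0,0,0,4,-0.5,17,1],[0,0,0,0,0,0,1]]'
python3 -c "
from h import *
togo([547.9,19.2,231],-.357)"
```

```text
clock: 31.18
eef_pos: [550.2, 17.0, 233.0]
tcp_rot: [-3.139, -0.005, -0.366]
contact_force: [-0.6, -0.5, -0.0]
opening: 0.386
rot [-0.0026 -0.0055 -0.0089] shift [-2.9 -1.2  2. ] pos [550.2  17.  233. ] rpy [-3.139 -0.005 -0.366] F [-0.6 -0.5 -0. ] op 0.386 t 31.18
```

```bash
python3 -m creep '[[-0.002,-0.005,-0.009,0,-1.2,4,1],[0,0,0,0,0,0,1],[0,0,0,0,0,0,1]]'
python3 -c "
from h import *
togo([547.9,19.2,231],-.357)
snap('wrist','w10');crop('w10',180,60,330,210,4)"
```

```text
clock: 31.43
eef_pos: [550.3, 18.3, 230.1]
tcp_rot: [3.142, 0.001, -0.356]
contact_force: [0.1, -0.4, -0.3]
opening: 0.391
rot [0.     0.0012 0.0007] shift [-2.6 -0.  -0.9] pos [550.3  18.3 230.1] rpy [ 3.142e+00  1.000e-03 -3.560e-01] F [ 0.1 -0.4 -0.3] op 0.391 t 31.43
```

View pics/w10_c180_60.png

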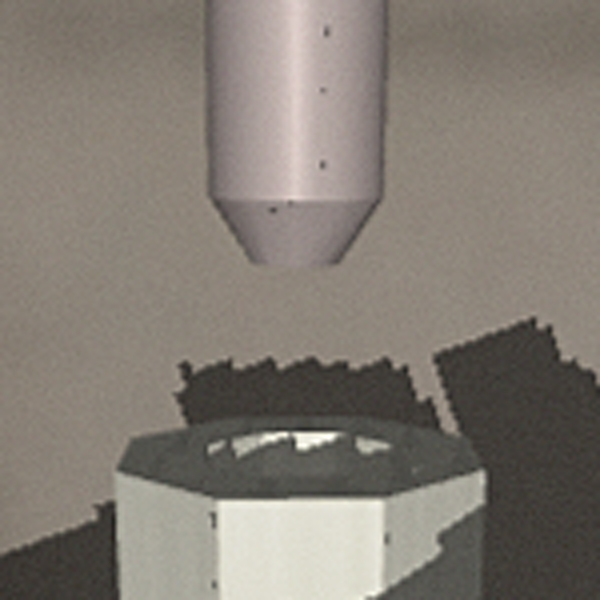

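```bash
python3 -m creep '[[0,0,0,5,-0.8,-0.5,1],[0,0,0,7,0,0,1],[0,0,0,7,0,0,1],[0,0,0,7,0,0,1],[0,0,0,0,0,0,1]]'
python3 -c "
from h import *
st()
p=sense()['eef_pos'];print('gx,gy',(p[0]-660.3)*.937-(p[1]+22)*.3495,(p[0]-660.3)*.3495+(p[1]+22)*.937)"
python3 -m creep '[[0,0,0,6,0,0,1],[0,0,0,6,0,0,1],[0,0,0,6,0,0,1],[0,0,0,5,0,0,1],[0,0,0,0,0,0,1]]'
python3 -c "
from h import *
st()
p=sense()['eef_pos'];print('gx,gy',(p[0]-660.3)*.937-(p[1]+22)*.3495,(p[0]-660.3)*.3495+(p[1]+22)*.937)"
```

```text
clock: 31.9
eef_pos: [576.5, 9.4, 232.6]
tcp_rot: [3.141, 0.002, -0.356]
contact_force: [3.9, -3.0, -7.8]
opening: 0.39
pos [576.5   9.4 232.6] rpy [ 3.141e+00  2.000e-03 -3.560e-01] q [0.014 0.495 1.864 0.    0.784 1.94 ] F [ 3.9 -3.  -7.8] op 0.39 t 31.9
gx,gy -89.52305792527454 0.14761769485181375
clock: 32.32
eef_pos: [600.7, 0.2, 232.0]
tcp_rot: [3.141, 0.003, -0.357]
contact_force: [0.3, 0.3, -1.9]
opening: 0.386
pos [6.007e+02 2.000e-01 2.320e+02] rpy [ 3.141e+00  3.000e-03 -3.570e-01] q [-2.000e-03  5.250e-01  1.810e+00  1.000e-03  8.090e-01  1.924e+00] F [ 0.3  0.3 -1.9] op 0.386 t 32.32
gx,gy -63.64022205106436 -0.01198422288987544
```

```bash
python3 -m creep '[[0,0,0,3,0,1.2,1],[0,0,0,3,0,0.3,1],[0,0,0,3,0,0.2,1],[0,0,0,3,0,0,1]]'
python3 -c "
from h import *
st()
p=sense()['eef_pos'];print('gx,gy',(p[0]-660.3)*.937-(p[1]+22)*.3495,(p[0]-660.3)*.3495+(p[1]+22)*.937)"
```

```text
clock: 32.65
eef_pos: [613.4, -4.2, 230.7]
tcp_rot: [-3.141, 0.001, -0.356]
contact_force: [1.0, 0.9, -1.1]
opening: 0.388
pos [613.4  -4.2 230.7] rpy [-3.141e+00  1.000e-03 -3.560e-01] q [-1.000e-02  5.420e-01  1.782e+00  1.000e-03  8.180e-01  1.917e+00] F [ 1.   0.9 -1.1] op 0.388 t 32.65
gx,gy -50.12900403377715 0.2483872273779184
```

Already past the first sleeve's stop with no force; continue to the shoulder.

```bash
python3 -m creep '[[0,0,0,2.5,0,0.2,1],[0,0,0,2,0,0,1],[0,0,0,2,0,0,1]]'
python3 -c "
from h import *
st()
p=sense()['eef_pos'];print('gx,gy',(p[0]-660.3)*.937-(p[1]+22)*.3495,(p[0]-660.3)*.3495+(p[1]+22)*.937)"
python3 -m creep '[[0,0,0,1.5,0,0,1],[0,0,0,1,0,0,1]]'
python3 -c "
from h import *
st()
p=sense()['eef_pos'];print('gx,gy',(p[0]-660.3)*.937-(p[1]+22)*.3495,(p[0]-660.3)*.3495+(p[1]+22)*.937)"
```

```text
clock: 32.9
eef_pos: [620.2, -6.7, 230.8]
tcp_rot: [-3.141, 0.001, -0.356]
contact_force: [-9.9, 4.8, 2.9]
opening: 0.388
pos [620.2  -6.7 230.8] rpy [-3.141e+00  1.000e-03 -3.560e-01] q [-1.300e-02  5.500e-01  1.766e+00  1.000e-03  8.260e-01  1.913e+00] F [-9.9  4.8  2.9] op 0.388 t 32.9
gx,gy -42.956071147928846 0.34570904464790075
clock: 33.07
eef_pos: [621.0, -7.0, 230.2]
tcp_rot: [3.141, 0.007, -0.357]
contact_force: [-3.3, 1.7, 2.2]
opening: 0.384
pos [621.   -7.  230.2] rpy [ 3.141  0.007 -0.357] q [-0.014  0.553  1.762  0.003  0.833  1.912] F [-3.3  1.7  2.2] op 0.384 t 33.07
gx,gy -42.05020337508693 0.2902504533536625
```

```bash
python3 -m creep '[[0,0,0,0,0,0,1],[0,0,0,0,0,0,0.55],[0,0,0,0,0,0,0.45],[0,0,0,0,0,0,0.3],[0,0,0,0,0,0,0.2],[0,0,0,0,0,0,0],[0,0,0,0,0,0,0]]'
python3 -c "
from h import *
st();snap('wrist','w11');crop('w11',140,60,370,380,1.8)"
```

```text
clock: 33.65
eef_pos: [622.1, -7.3, 231.0]
tcp_rot: [-3.141, 0.004, -0.357]
contact_force: [-0.6, -0.1, 0.4]
opening: 0.999
pos [622.1  -7.3 231. ] rpy [-3.141  0.004 -0.357] q [-0.015  0.552  1.761  0.002  0.832  1.912] F [-0.6 -0.1  0.4] op 0.999 t 33.65
```

View pics/w11_c140_60.png

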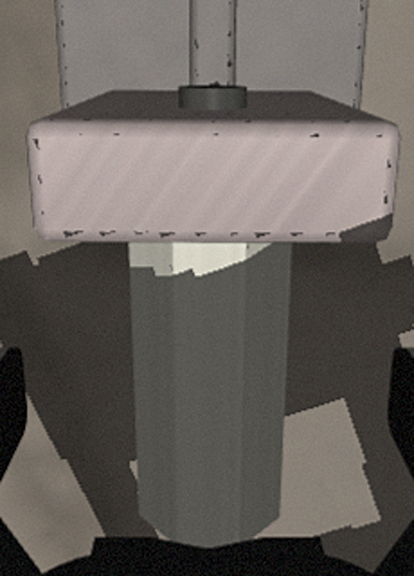

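```bash
python3 -m creep '[[0,0,0,0,0,-10,0],[0,0,0,0,0,-25,0],[0,0,0,0,0,-35,0],[0,0,0,0,0,-35,0],[0,0,0,-20,0,-25,0],[0,0,0,-35,0,0,0],[0,0,0,-35,0,0,0],[0,0,0,-20,0,0,0],[0,0,0,0,0,0,0]]'
python3 -c "
from h import *
st();f=snap('wrist','w12');crop('w12',170,60,340,260,3)
for gx,z in ((-74,34+70-17),(0,87),(-74,70)): print(gx,z,(proj(f,[660.3+gx*.937,-22-gx*.3495,z])-[170,60])*3)
snap('top','t2');snap('scene','s6')"
```

```text
clock: 34.45
eef_pos: [516.4, 31.5, 373.0]
tcp_rot: [-3.139, 0.001, -0.359]
contact_force: [-0.2, 0.7, -0.1]
opening: 1.003
pos [516.4  31.5 373. ] rpy [-3.139e+00  1.000e-03 -3.590e-01] q [0.057 0.221 1.894 0.003 1.026 1.985] F [-0.2  0.7 -0.1] op 1.003 t 34.45
-74 87 [257.4  67.8]
0 87 [ 257.4 -296.7]
-74 70 [257.4  69.3]
```

View pics/w12_c170_60.png

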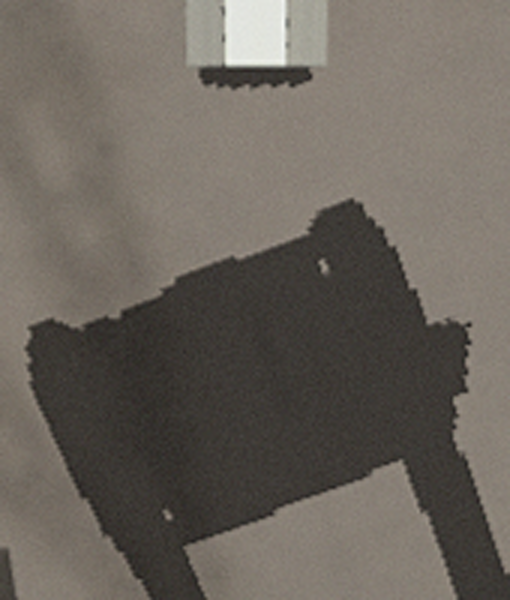

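View pics/s6.png

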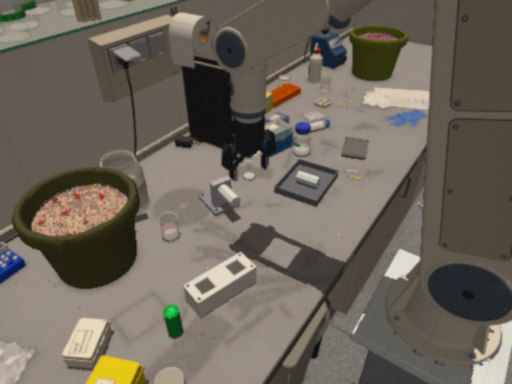

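View pics/t2.png

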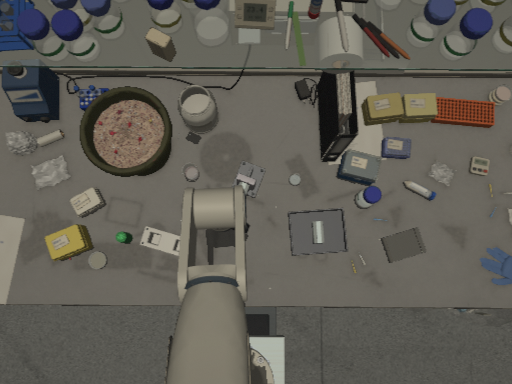

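```bash
python3 -c "
from rig import job
print(job.sign_off())"
```

```text
the job is handed in; nothing more can be done
None
```

The clear sleeve is fully home on the gauge pin, the blocked one lies in the grey tray, and the job was handed in at about 34.5 s.

- **Near-pocket sleeve (rack y = −45):** I laid it on its side, let go, and tried it across its flats. It stopped about 13 mm short of the shoulder at about 19 N along the pin, and the force went to zero on backing off 0.5 mm. It went into the tray.
- **Far-pocket sleeve (rack y = +45):** I handled it the same way. It passed that point with no force and met the shoulder at about 11 N, then I let it go.

**Last checks:**
- **On the pin:** the blind end was within about 1 mm of where a fully home sleeve should be, centred on the pin, with no gap visible at the shoulder.
- **In the tray:** the other sleeve lies flat near the middle.
- **Glassware:** by eye, the flask, beaker and bottle looked unmoved in the scene and top pictures.
- **Gripper:** open, touching nothing, about 150 mm above the sleeve and clear of it.

No check failed or disagreed. Sleeve tilt on the pin was not measured separately; the bore clearance limits it.

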